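Fit the adjustable wrench and tighten the beacon nut

TASK

At the checkpoint kiosk, tighten the big nut on the warning beacon's foot with the adjustable wrench: set the wrench's mouth over the nut, close its jaws to a snug fit by rolling the worm (do not push the movable jaw itself), and swing the handle clockwise until the nut comes up against its stop. Never turn the nut with the fingers. Leave the wrench lying flat on the nut with its jaws still snug, let go, and leave the other things on the desk where they are.

Things in the scene. Friction and masses are not known exactly. Their poses are not given: they have to be found in the camera images.
- stand: fixed beacon stand: round metal foot, 220 mm across at the desk, 208 mm at its flat top 30 mm above the desk; origin at its centre on the desk, z up. A yellow post 28 mm thick stands on the top 90 mm from the centre towards the stand's +x, with an amber lamp 46 mm across, 130 to 190 mm above the desk. The nut sits at the centre of the top.
- nut_center (a point): centre of the hexagon nut (dark steel, 36 mm across flats, 41.6 mm across corners, 20 mm high, sitting on the stand's flat top; its stud ends 3 mm above it), half-way up it, 40 mm above the desk. The frame turns with the nut: z up, opposite corners on its x axis, opposite flats facing +y and -y; the shape repeats every 60 degrees.
- hexnut: the same nut, origin at the centre of its underside
- nut_turn (a joint): how far the nut has been turned, rad, growing clockwise seen from above; it starts between 0.6 and 1.0 and comes up against a hard stop at 1.6 (tight). It resists with about 0.15 N m.
- wrench_grip (a point): adjustable steel wrench, 205 mm long, 16 mm thick, about 0.43 kg, lying flat, worm up. Point on the handle's centre line, half-way through its thickness. x points from handle to mouth, z up. The handle is a bar 24 mm wide (along y) from x = -80 to +20 mm; the balance point is at about +45 mm; the head, 80 mm wide (95 with jaws open), begins at +20; throat of the mouth at +75; the jaws end at +125 mm.
- wrench_mouth (a point): point fixed to the wrench, 100 mm ahead of wrench_grip (x), 4 mm to its left (+y), 10 mm above the wrench's underside, same axes: here lies nut_center when the wrench rests flat on the stand's top, fixed jaw against a flat of the nut, nut 4 mm clear of the throat. The fixed jaw's face is at y = +18 mm from here; the movable jaw faces it from the -y side.
- worm_center (a point): centre of the worm: ribbed dark roller 20 mm in diameter, 20 mm long, axis along wrench y, 40 mm ahead of wrench_grip and 6 mm to its right (-y); its top is 22 mm above the wrench's underside, 6 mm proud of the upper face. Stroking the top towards the mouth closes the jaws 0.2 mm per mm, the other way opens them. Rim friction about 4 N; stays where left. Frame turns with the worm.
- jaw (a joint): jaw opening, m: gap between the flat jaw faces; starts between 0.046 and 0.054 (too wide to turn the nut), range 0 to 0.056. A snug fit on the 36 mm nut is a gap of no more than 39 mm.
- prong: the movable jaw of the wrench: a steel finger 50 mm long, 18 mm wide; origin coincides with that of the wrench when shut; it moves along wrench -y as the jaws open
- radio: bystander: black hand-held radio lying flat, 125 x 58 x 32 mm with a 75 mm stub aerial along +x; origin under the case's centre
- spanner: bystander: a plain fixed spanner 170 mm long lying along its x (not adjustable, not for this job)
- stapler: bystander: desk stapler 130 x 36 mm, 45 mm high; origin under its centre
- sanitizer: bystander: white bottle 68 mm across, 150 mm high; origin under its centre
- drink: bystander: brown drink bottle 66 mm across, 200 mm high; origin under its centre
- pen_cup: bystander: open steel cup 72 mm across, 85 mm high; origin under its centre
- stamp: bystander: hand stamp standing on its 42 mm square foot close beside the beacon stand, 72 mm high, with a wooden knob; origin under its centre
There are look-alikes about, which are no part of the job. Of the things that look like the part that bears wrench_grip, the smaller one is meant.

How it is judged:
By the outcome, as a careful person would: the job done as asked, in the order asked, and still so for the second after the job is handed in, with the robot touching nothing.
It also fails if it takes over 72 s, if anything falls off the work surface, if the arm or the gripper's body presses on something with over 40 N, if the wrist force passes 120 N, or if a joint passes its speed limit or range.

ROBOT

A 6-joint arm with a two-finger parallel gripper is mounted at the origin on the work surface. World frame = base frame: x ahead of the robot, y to its left, z up, the work surface at z = 0. Lengths are in m, angles in rad, forces in N, time in s.
With the tool pointing down it reaches from about 0.35 to 0.975 m from the base axis. Payload 4.9 kg.
Tool frame: the origin (TCP) lies at the very end of the fingers, on their centre line; the grasp point (between the pads) lies 19 mm behind it (manip.grip_depth is the distance from the TCP to the grasp point, in m); z points along the fingers, x is the direction in which the jaws open and shut, and the axes are right-handed (so a half turn about z gives the same grasp; the last joint's range is limited). The gripper opens to 85 mm and grips with 20 to 120 N. Pads are 22 mm wide; open, the fingers measure 114 mm over their backs; the gripper's body (76 mm by 85 mm) begins 54 mm behind the grasp point. The pads swing forward as they close: fully open they stand 13 mm farther back than shut.
Start: joints at [1.225, 0.053, 1.613, -0, 1.476, -0.119], TCP at [0.141, 0.609, 0.231] pointing down, gripper open.
Joint ranges: [-3.01, 3.01], [-1.01, 2.22], [0.06, 2.58], [-1.02, 4.17], [0.09, 2.62], [-3.14, 3.14]. Speed limits (rad/s): [2.57, 2.57, 3.14, 3.14, 3.14, 3.14].

INTERFACE

Orientations are given as a unit quaternion [w, x, y, z].
In Python, from plant import manip gives the robot as it stands. The module is installed in compiled form; this text tells all that it offers.
- The arm moves only by the shell command python3 -m crank 'ROWS' [OPENING]. ROWS is JSON, a list of rows, each a list of 4 numbers: the shift along the tool's x, y, z in cm, then the turn about the tool's z in units of 6 degrees (1.0 is 6 degrees). A call has 1 to 10 rows; each row shifts and turns the commanded pose from where the row before left it, along the tool's axes as they then stand; what a row does not reach is not made up. A row lasts 1/12 s, in which the tool goes at most 41.7 mm and 7.16 degrees, less where a joint would pass 70% of its speed; a pose out of reach is approached as far as the arm can. A call with a gripper value outside its range is refused whole. OPENING is the opening, from 0 (shut) to 1 (fully open), set as the call begins (- or left out, the last holds). The fingers move at their own pace and stop on an object; the grip force is fixed at half the most. Time passes only in rows, so rows that do not move let the fingers close. It gives the time, the measured TCP pose, the force and the opening at its end, in the units of the state.
- manip.state(): the state, without advancing time (a new reading comes with each control period).
- manip.grab_frame(name): name is "side" or "top"; returns a dict with "img" (480x640x3 uint8, red, green, blue), "intrinsics" (3x3 intrinsics, pixels), "position" and "orientation" of the camera in the world. Camera axes: x right, y up, looking along -z (the intrinsics and any distortion apply to the point x, -y, -z); pixel columns grow to the right and rows downward; lengths in m; the calibration is good to about 2 mm. A picture is of the moment at which its call begins. There is no depth.
- manip.job_done(): hands the job in, once; it reports no verdict.
The state is a dict: "time": time; "joint_pos": joint angles; "joint_vel": joint speeds; "joint_efforts": joint torques, N m; "tool_pos": TCP position; "tool_rot": TCP orientation; "contact_force": force on the tool from outside, world axes, zero at the start; "ft_torque": the same for the moment, N m; "gripper_width": opening from 0.0 (shut) to 1.0 (fully open).
Only numpy, scipy, OpenCV 4.12 (cv2) and the standard library are available. Lean on these libraries where they do the work, as an engineer would, in place of code of your own. Each camera call takes 0.05 s, during which the arm holds its last target.

## Working session

There is one attempt and no reset: what is moved stays moved. The work goes in short steps, Python scripts to look and compute and a shell command to move; the robot and the scene stay as the last step left them, time stands still between calls to the robot, and variables do not carry over. Pictures are saved under pics/ and viewed, and the job is handed in when it is done.

```bash
mkdir -p pics; ls; python3 - <<'E'
from plant import manip
import cv2
s=manip.state();print(s)
for n in("side","top"):
    f=manip.grab_frame(n);cv2.imwrite(f"pics/{n}0.png",f["img"][:,:,::-1]);print(n,f["intrinsics"],f["position"],f["orientation"],[k for k in f])
E
```

```text
pics
{'time': 0.0, 'joint_pos': array([ 1.22497331e+00,  5.33104948e-02,  1.61431252e+00,  1.39166450e-05,
        1.47597608e+00, -1.18982145e-01]), 'joint_vel': array([0.0013257 , 0.00051952, 0.00087482, 0.0002792 , 0.00056877,
       0.00079633]), 'joint_efforts': array([ 9.83674181e-04, -3.93699217e+01, -3.70167661e+01, -2.14666863e-05,
        7.20098469e-03, -2.41951687e-05]), 'tool_pos': array([0.14033483, 0.60840125, 0.23008069]), 'tool_rot': array([ 5.21034791e-04,  7.82592013e-01,  6.22534124e-01, -8.57331234e-04]), 'contact_force': array([0.26638739, 0.53368017, 0.18250529]), 'ft_torque': array([-0.04121348,  0.0291393 ,  0.0294786 ]), 'gripper_width': 1.0003566689877732}
side [[455.78841767   0.         321.9395008 ]
 [  0.         455.78841767 239.73704529]
 [  0.           0.           1.        ]] [0.33583062 0.63342247 0.77172606] [-0.08939493 -0.03236134  0.3514833   0.93135427] ['img', 'intrinsics', 'position', 'orientation']
top [[592.02522361   0.         323.83420133]
 [  0.         592.02522361 239.25750178]
 [  0.           0.           1.        ]] [ 0.27304975 -0.01437265  1.25016798] [-0.69893132 -0.05310354  0.04365363  0.71187737] ['img', 'intrinsics', 'position', 'orientation']
```

View pics/side0.png

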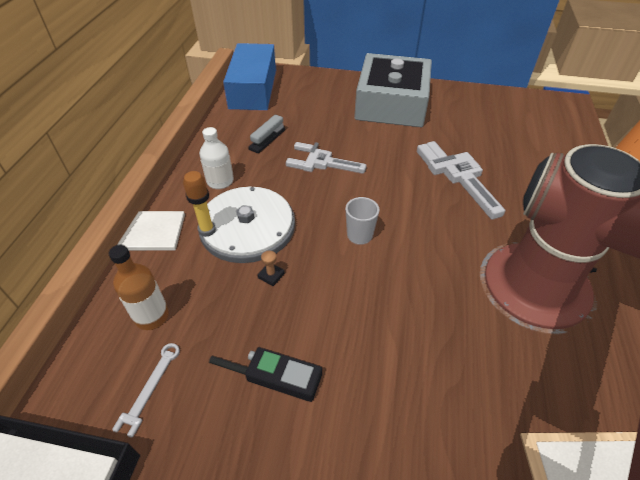

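View pics/top0.png

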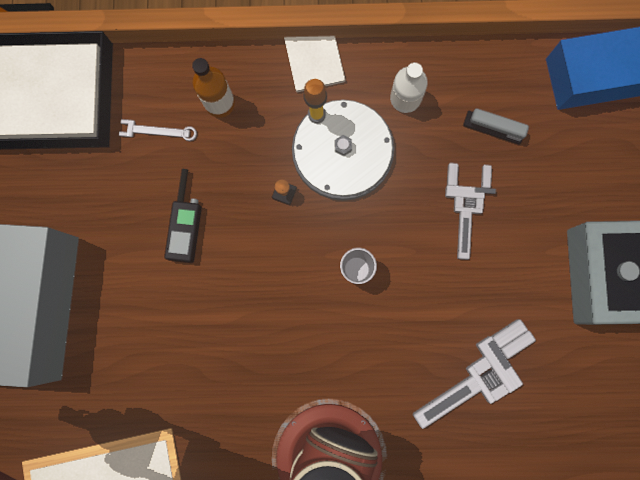

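The top view shows two adjustable wrenches: a small one near (470,210), about 97 px or 205 mm long, and a larger one near (475,375), about 145 px. The small one is the one meant, and its length matches. The beacon nut is at (343,145), and the stamp stands beside the stand at (284,190).

```bash
cat > h.py <<'E'
import numpy as np,cv2
from scipy.spatial.transform import Rotation as R
from plant import manip
def frame(n):
    f=manip.grab_frame(n);q=np.array(f["orientation"]);f["R"]=R.from_quat(q[[1,2,3,0]]).as_matrix();return f
def ray(f,p,z):
    K=f["intrinsics"];d=np.array([(p[0]-K[0,2])/K[0,0],-(p[1]-K[1,2])/K[1,1],-1.]);d=f["R"]@d
    o=np.array(f["position"]);return (o+d*(z-o[2])/d[2])
def proj(f,P):
    c=f["R"].T@(np.array(P)-f["position"]);K=f["intrinsics"]
    return np.array([K[0,0]*c[0]/-c[2]+K[0,2],K[1,1]*c[1]/c[2]+K[1,2]])
def crop(f,u0,v0,u1,v1,k,name):
    c=f["img"][v0:v1,u0:u1,::-1];cv2.imwrite("pics/"+name,cv2.resize(c,None,fx=k,fy=k,interpolation=cv2.INTER_CUBIC))
E
python3 - <<'E'
from h import *
f=frame("top");crop(f,430,150,510,270,5,"w1.png");crop(f,280,70,410,205,5,"n1.png")
s=frame("side");crop(s,270,130,380,190,7,"w1s.png");crop(s,190,160,310,290,4,"n1s.png")
E
```

```text
(no output)
```

View pics/w1.png

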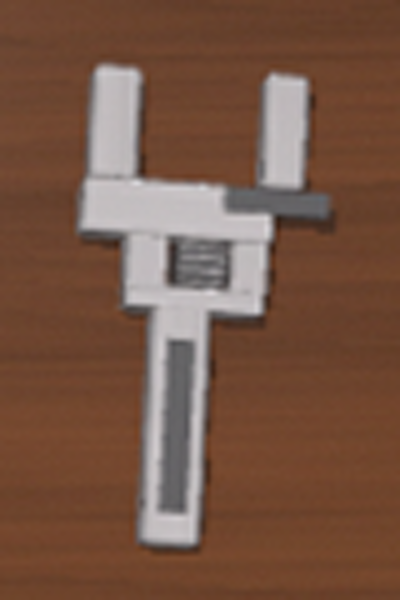

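View pics/n1.png

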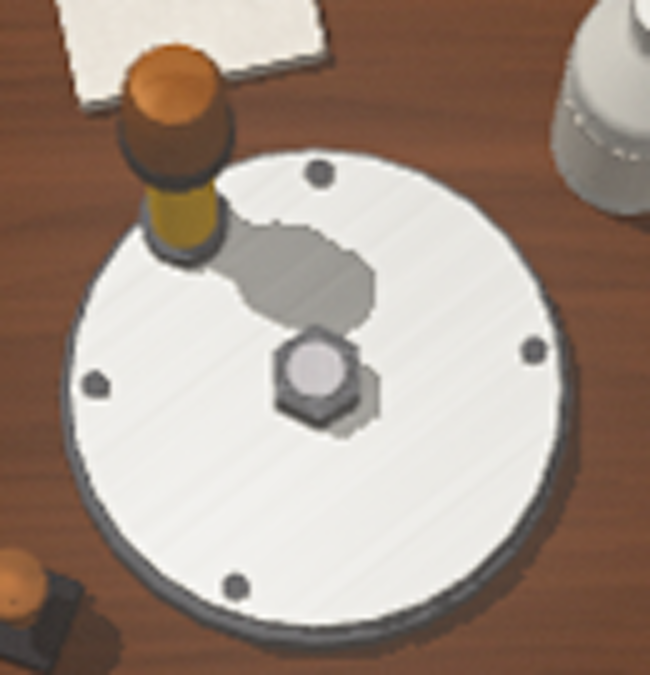

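View pics/w1s.png

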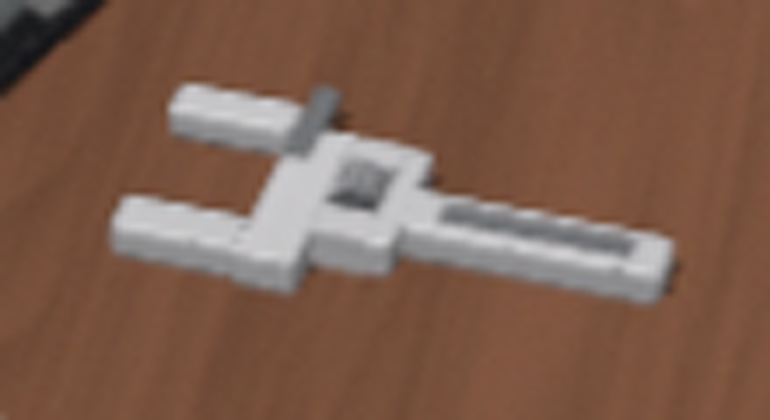

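View pics/n1s.png

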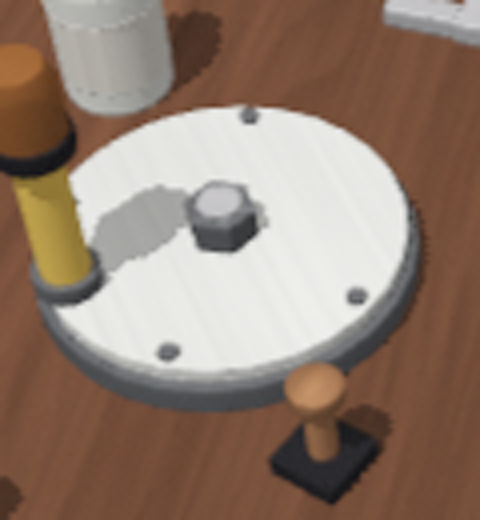

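The enlarged crop confirms the small wrench: mouth toward world +x, worm up, jaws wide open. Next I measure the wrench, nut and stand.

```bash
python3 - <<'E'
from h import *
f=frame("top");s=frame("side")
# wrench handle in top crop (x5): corners of handle top face
g=lambda p,o,k:(np.array(p)+.5)/k-.5+np.array(o)
T=lambda p,z:ray(f,g(p,(430,150),5),z)
N=lambda p,z:ray(f,g(p,(280,70),5),z)
S=lambda p,z:ray(s,g(p,(270,130),7),z)
NS=lambda p,z:ray(s,g(p,(190,160),4),z)
img=f["img"].astype(int)
sat=img.max(2)-img.min(2);m=((img.min(2)>120)&(sat<40)).astype(np.uint8)
# handle mask part
sub=np.zeros_like(m);sub[213:262,455:475]=1
full=cv2.morphologyEx(((sat<45)&(img.min(2)>70)).astype(np.uint8),cv2.MORPH_OPEN,np.ones((2,2),np.uint8))
c,_=cv2.findContours(full*sub,0,2);c=max(c,key=cv2.contourArea)
r=cv2.minAreaRect(c);print("handle rect px",r);b=cv2.boxPoints(r)
B=np.array([ray(f,p,.012) for p in b]);print(B.round(4))
print("T handle end corners",T((140,543),.016),T((198,545),.016),"nr head",T((152,310),.016),T((210,312),.016))
print("T fixed jaw in/out tip",T((141,72),.016),T((95,68),.016),"mov inner tip",T((266,76),.016),"base",T((260,186),.016), "fixed inner base",T((137,180),.016))
print("worm",T((200,263),.022),T((172,263),.019),T((229,263),.019))
print("S end",S((668,240),.016),S((640,268),.016)," tips fixed",S((120,200),.016), "mov",S((180,90),.016))
# nut
H=[(318,325),(359,345),(359,395),(318,417),(276,395),(275,345)]
for p in H: print("hex",N(p,.05)[:2].round(4))
print("stud",N((316,369),.053),NS((220,202),.053))
wm=((img.min(2)>150)&(sat<40)).astype(np.uint8);wm[:, :285]=0;wm[:95]=0;wm[200:]=0;wm[:,396:]=0
c,_=cv2.findContours(wm,0,1);c=max(c,key=cv2.contourArea);e=cv2.minEnclosingCircle(cv2.convexHull(c));print("white",e,ray(f,e[0],.03),e[1]/592*1.22)
print("stamp",N((15,640),0),"post",N((183,245),.03))
E
```

```text
handle rect px ((465.6620788574219, 236.2448272705078), (14.034564018249512, 47.388671875), 3.3664605617523193)
[[ 0.3957 -0.278   0.012 ]
 [ 0.4961 -0.2887  0.012 ]
 [ 0.4938 -0.3182  0.012 ]
 [ 0.3934 -0.3071  0.012 ]]
T handle end corners [ 0.39794531 -0.27796353  0.016     ] [ 0.3966508  -0.30205777  0.016     ] nr head [ 0.4966416  -0.28776483  0.016     ] [ 0.49529535 -0.31211571  0.016     ]
T fixed jaw in/out tip [ 0.59989421 -0.28810353  0.016     ] [ 0.60206498 -0.26860819  0.016     ] mov inner tip [ 0.59701121 -0.34115919  0.016     ] base [ 0.54915231 -0.33604183  0.016     ] fixed inner base [ 0.55283164 -0.28414256  0.016     ]
worm [ 0.51523627 -0.30754875  0.022     ] [ 0.51606687 -0.2964916   0.019     ] [ 0.51558037 -0.32045516  0.019     ]
S end [ 0.399874   -0.29792036  0.016     ] [ 0.40789667 -0.2800343   0.016     ]  tips fixed [ 0.60424218 -0.28167055  0.016     ] mov [ 0.59754678 -0.35179553  0.016     ]
hex [ 0.6593 -0.0442]
hex [ 0.6502 -0.0612]
hex [ 0.6286 -0.0606]
hex [ 0.6195 -0.0433]
hex [ 0.6294 -0.026 ]
hex [ 0.651 -0.026]
stud [ 0.63932175 -0.04285602  0.053     ] [ 0.63923536 -0.0410149   0.053     ]
white ((342.5240478515625, 147.09518432617188), 48.99254608154297) [ 0.63826538 -0.04264104  0.03      ] 0.10096436861399057
stamp [0.53780974 0.08814956 0.        ] post [0.70241135 0.01232653 0.03      ]
```

```bash
cat > to.py <<'E'
# usage: to.py x y z yaw(tool x, deg): how far to go in tool axes (turn last)
import sys;from h import *
s=manip.state();q=s["tool_rot"];M=R.from_quat(np.array(q)[[1,2,3,0]]).as_matrix()
t=np.array([float(a) for a in sys.argv[1:4]]);d=M.T@(t-s["tool_pos"])*100
y=np.degrees(np.arctan2(M[1,0],M[0,0]));print("yaw",y.round(2),"pos",s["tool_pos"].round(4),"tilt",np.degrees(np.arccos(-M[2,2])).round(2))
print("cm",d.round(2),"F",s["contact_force"].round(1),"t",round(s["time"],2),"q",s["joint_pos"].round(2),"w",round(s["gripper_width"],3))
if len(sys.argv)>4: print("turn units",((y-float(sys.argv[4])+180)%360-180)/6, "M+",((y-float(sys.argv[4]))%360)/6)
E
python3 -m crank '[[-2.34,2.81,-0.5,0],[-2.34,2.81,-0.5,0],[-2.34,2.81,-0.5,0],[-2.34,2.81,-0.5,0],[-2.34,2.81,-0.5,0],[-2.34,2.81,-0.5,0],[-2.34,2.81,-0.5,0],[-2.34,2.81,-0.5,0],[-2.34,2.81,-0.5,0],[-2.34,2.81,-0.5,0]]' 
python3 -m crank '[[-2.34,2.81,0,0],[-2.34,2.81,0,0],[-2.34,2.81,0,0],[-2.34,2.81,0,0]]' 
python3 to.py .482 -.298 .25 -95.6
```

```text
time: 1.13
tool_pos: [0.3624, 0.3162, 0.2817]
tool_rot: [0.0, 0.783, 0.623, 0.0]
contact_force: [0.3, -0.5, 1.2]
gripper_width: 1.004
time: 1.47
tool_pos: [0.451, 0.1997, 0.2816]
tool_rot: [0.0, 0.783, 0.623, 0.0]
contact_force: [-0.4, 0.7, 0.1]
gripper_width: 1.002
yaw 77.0 pos [0.451  0.1997 0.2816] tilt 0.05
cm [-47.79  14.22   3.15] F [-0.4  0.7  0.1] t 1.47 q [ 0.27 -0.3   1.85  0.    1.59 -1.08] w 1.002
turn units 28.7664212541589 M+ 28.7664212541589
```

```bash

python3 -m crank '[[-3.68,1.09,0.2,0],[-3.68,1.09,0.2,0],[-3.68,1.09,0.2,0],[-3.68,1.09,0.2,0],[-3.68,1.09,0.2,0],[-3.68,1.09,0.2,0],[-3.68,1.09,0.2,0],[-3.68,1.09,0.2,0],[-3.68,1.09,0.2,0],[-3.68,1.09,0.2,0]]' 
python3 -m crank '[[-3.68,1.09,0.2,0],[-3.68,1.09,0.2,0],[-3.68,1.09,0.2,0],[0,0,0.3,1.15],[0,0,0.3,1.15],[0,0,0.3,1.15],[0,0,0.3,1.15],[0,0,0.3,1.15],[0,0,0.3,1.15],[0,0,0.3,1.15]]' 
python3 -m crank '[[0,0,0.5,1.15],[0,0,0.5,1.15],[0,0,0.5,1.15],[0,0,0.5,1.15],[0,0,0.5,1.15],[0,0,0.5,1.15],[0,0,0.5,1.15],[0,0,0.5,1.15],[0,0,0.5,1.15],[0,0,0.5,1.15]]' 
python3 -m crank '[[0,0,0.5,1.15],[0,0,0.5,1.15],[0,0,0.5,1.15],[0,0,0.5,1.15],[0,0,0.5,1.15],[0,0,0.5,1.15],[0,0,0.5,1.15],[0,0,0.5,1.15],[0,0,0,0]]' 
python3 to.py .482 -.298 .05 -95.6
python3 - <<'E'
from h import *
f=frame("top");cv2.imwrite("pics/t1.png",f["img"][:,:,::-1])
E
```

```text
time: 2.3
tool_pos: [0.4733, -0.1838, 0.2614]
tool_rot: [0.0, 0.783, 0.622, 0.0]
contact_force: [0.8, -0.4, 0.3]
gripper_width: 1.002
time: 3.13
tool_pos: [0.4806, -0.2967, 0.2341]
tool_rot: [-0.0, 0.97, 0.245, -0.0]
contact_force: [1.0, 0.1, 0.4]
gripper_width: 1.005
time: 3.97
tool_pos: [0.4807, -0.2967, 0.184]
tool_rot: [-0.0, 0.938, -0.347, -0.0]
contact_force: [1.0, -0.3, 0.2]
gripper_width: 1.006
time: 4.72
tool_pos: [0.48, -0.2962, 0.143]
tool_rot: [-0.0, -0.672, 0.741, 0.001]
contact_force: [-0.9, 0.6, -0.7]
gripper_width: 0.996
yaw -95.6 pos [ 0.48   -0.2962  0.143 ] tilt 0.13
cm [ 0.17 -0.23  9.3 ] F [-0.9  0.6 -0.7] t 4.72 q [-0.68 -0.02  1.84 -0.    1.33  0.98] w 0.996
turn units -0.00044905191105234127 M+ 59.999550948088945
```

View pics/t1.png

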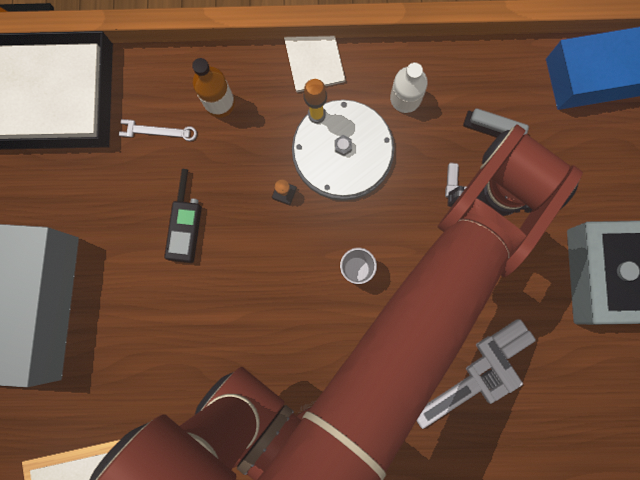

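```bash

python3 -m crank '[[0.17,0,3,0],[0,0,3,0],[0,0,3,0],[0,0,2,0],[0,0,1,0],[0,0,1,0],[0,0,0.9,0],[0,0,0,0]]' 
python3 to.py .480 -.298 .003 -95.6
```

```text
time: 5.43
tool_pos: [0.4802, -0.2982, 0.0045]
tool_rot: [-0.0, -0.673, 0.74, 0.001]
contact_force: [0.3, -0.4, -0.4]
gripper_width: 0.999
yaw -95.45 pos [ 0.4802 -0.2982  0.0045] tilt 0.07
cm [-0.02  0.02  0.15] F [ 0.3 -0.4 -0.4] t 5.43 q [-0.69  0.16  1.9  -0.    1.08  0.98] w 0.999
turn units 0.025078835587862613 M+ 0.025078835587862613
```

```bash

python3 -m crank '[[0,0,0.1,0],[0,0,0,0],[0,0,0,0],[0,0,0,0],[0,0,0,0],[0,0,0,0],[0,0,0,0],[0,0,0,0]]' 0
python3 -m crank '[[0,0,0,0],[0,0,0,0],[0,0,0,0]]' 
python3 to.py .480 -.298 .003 -95.6
python3 - <<'E'
from h import *
f=frame("side");crop(f,250,90,420,210,4,"s2.png")
E
```

```text
time: 6.1
tool_pos: [0.4812, -0.2986, 0.0054]
tool_rot: [0.0, -0.672, 0.74, -0.001]
contact_force: [-0.4, 2.1, 5.3]
gripper_width: 0.262
time: 6.35
tool_pos: [0.4812, -0.2986, 0.0054]
tool_rot: [0.0, -0.672, 0.74, -0.001]
contact_force: [-1.4, 2.1, 5.4]
gripper_width: 0.26
yaw -95.48 pos [ 0.4812 -0.2986  0.0054] tilt 0.07
cm [-0.05  0.12  0.24] F [-1.4  2.1  5.4] t 6.35 q [-0.69  0.16  1.9   0.    1.07  0.98] w 0.26
turn units 0.019466703065688762 M+ 0.019466703065686392
```

View pics/s2.png

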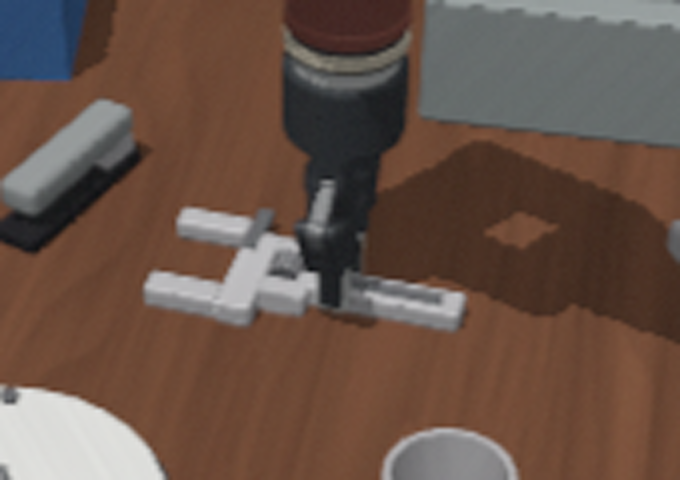

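The side view shows the fingers straddling the handle just behind the head, at about (330,280) in the crop. Lifting.

```bash

python3 -m crank '[[0,0,-0.5,0],[0,0,-0.8,0],[0,0,-1,0],[0,0,-1.5,0],[0,0,-1.5,0],[0,0,-1.5,0],[0,0,-1.5,0],[0,0,-1.0,0],[0,0,-0.5,0],[0,0,0,0]]' 
python3 to.py .5 -.298 .003 -95.6
python3 - <<'E'
from h import *
f=frame("side");crop(f,250,70,420,200,4,"s3.png")
f=frame("top");crop(f,420,100,600,260,4,"t3.png")
E
```

```text
time: 7.23
tool_pos: [0.4811, -0.299, 0.1039]
tool_rot: [0.0, -0.672, 0.74, -0.001]
contact_force: [-0.8, 0.7, -3.4]
gripper_width: 0.258
yaw -95.5 pos [ 0.4811 -0.299   0.1039] tilt 0.15
cm [-0.29 -1.85 10.09] F [-0.8  0.7 -3.4] t 7.23 q [-0.69  0.03  1.86 -0.    1.25  0.98] w 0.258
turn units 0.01746561137772081 M+ 0.017465611377723178
```

View pics/s3.png

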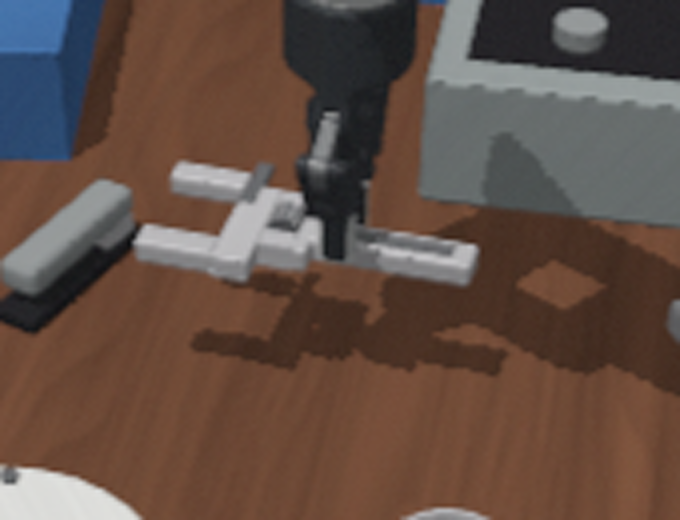

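View pics/t3.png

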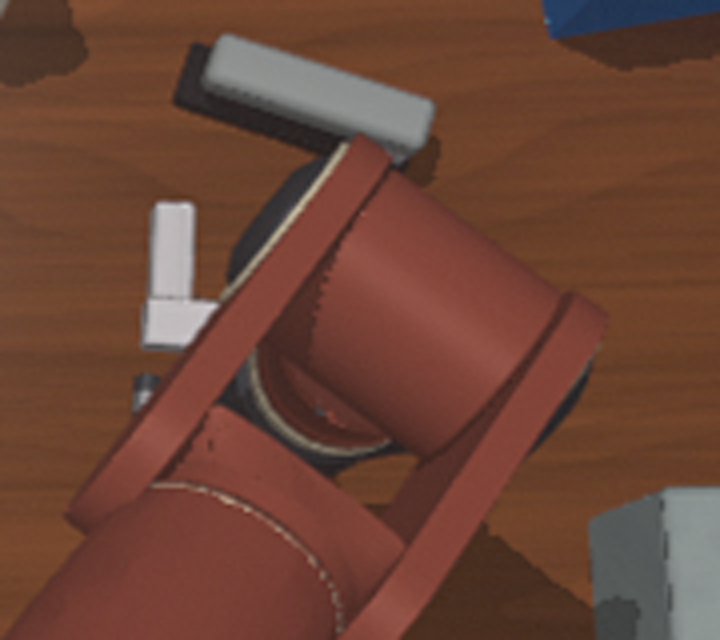

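The wrench stays level in the grip. Turning it to line up with the nut flats (yaw about 59°), then moving over the nut.

```bash

python3 -m crank '[[0,0,-0.5,-1.075],[0,0,-0.5,-1.075],[0,0,-0.5,-1.075],[0,0,-0.5,-1.075],[0,0,-0.3,-1.075],[0,0,0,-1.075],[0,0,0,-1.075],[0,0,0,-1.075],[0,0,0,-1.075],[0,0,0,-1.075]]' 
python3 to.py .5873 -.1241 .12 -31
```

```text
time: 8.17
tool_pos: [0.4798, -0.2979, 0.1236]
tool_rot: [-0.0, 0.964, -0.264, -0.001]
contact_force: [-0.3, 0.5, -2.9]
gripper_width: 0.261
yaw -30.67 pos [ 0.4798 -0.2979  0.1236] tilt 0.15
cm [  0.38 -20.43   0.36] F [-0.3  0.5 -2.9] t 8.17 q [-0.69  0.    1.85 -0.    1.29 -0.15] w 0.261
turn units 0.05478213557260384 M+ 0.05478213557260503
```

```bash

python3 -m crank '[[0.05,-1.5,0,0],[0.05,-2.5,0,0],[0.05,-2.5,0,0],[0.05,-3,0,0],[0.05,-3,0,0],[0.05,-3,0,0],[0.05,-2.5,0,0],[0,-1.5,0,0],[0,-0.9,0,0],[0,0,0,0]]' 
python3 to.py .5873 -.1241 .12 -31
python3 - <<'E'
from h import *
f=frame("side");crop(f,180,90,350,260,4,"s4.png")
f=frame("top");crop(f,270,70,450,230,4,"t4.png")
E
```

```text
time: 9.0
tool_pos: [0.5886, -0.1242, 0.1244]
tool_rot: [-0.0, 0.964, -0.266, -0.001]
contact_force: [-0.4, -0.5, -3.0]
gripper_width: 0.259
yaw -30.89 pos [ 0.5886 -0.1242  0.1244] tilt 0.08
cm [-0.12  0.06  0.44] F [-0.4 -0.5 -3. ] t 9.0 q [-0.33  0.09  1.76 -0.    1.3   0.21] w 0.259
turn units 0.01827582905553508 M+ 0.018275829055536857
```

View pics/s4.png

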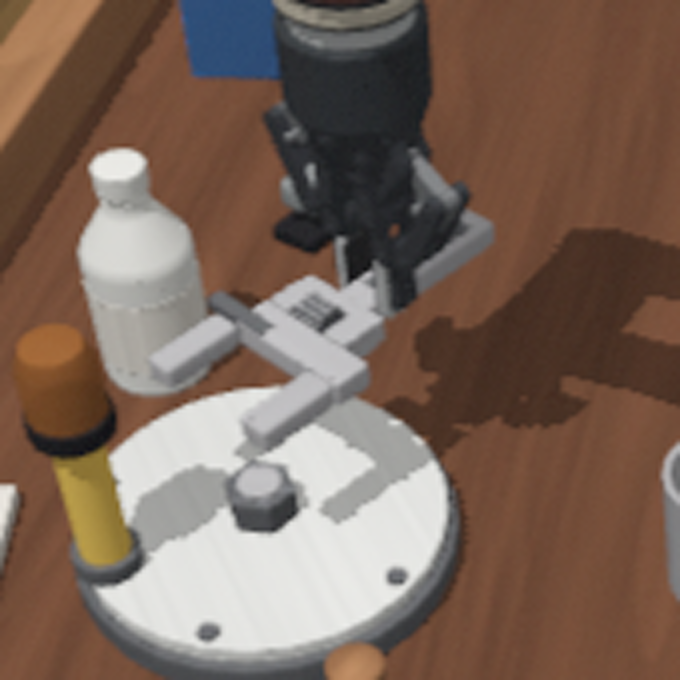

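View pics/t4.png

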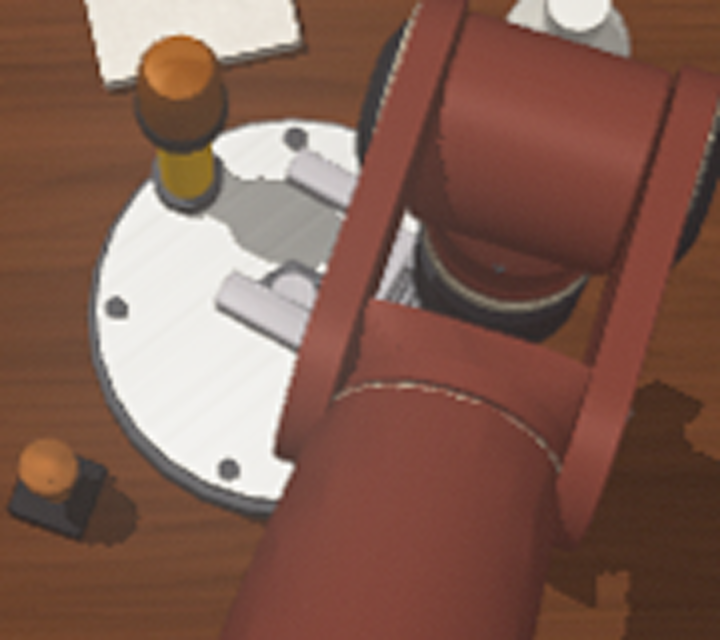

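```bash
cat > pred.py <<'E'
from h import *
def pts(gx=5,gap=.052):
    s=manip.state();M=R.from_quat(np.array(s["tool_rot"])[[1,2,3,0]]).as_matrix();t=s["tool_pos"]
    X=-M[:,1];Y=M[:,0];Z=-M[:,2]
    P={}
    w=lambda x,y,z:t+X*(x-gx)/1e3+Y*y/1e3+Z*(z-5.4)/1e3
    for n,a in dict(fti=(125,22,16),fbi=(75,22,16),fto=(125,40,16),mti=(125,22-gap*1e3,16),mbi=(75,22-gap*1e3,16),end1=(-80,12,16),end2=(-80,-12,16),mouth=(100,4,10)).items(): P[n]=w(*a)
    return P
if __name__=="__main__":
    import sys
    tag=sys.argv[1]
    P=pts(); print("mouth",P["mouth"].round(4))
    for n,(u,v,k) in dict(side=((180,120,4)),top=(270,70,4)).items():
        f=frame(n);c=cv2.resize(f["img"][v:v+150,u:u+180,::-1],None,fx=k,fy=k,interpolation=2).copy()
        for a,p in P.items():
            q=(proj(f,p)-(u,v)+.5)*k;cv2.circle(c,tuple(int(i) for i in q),3,(0,0,255) if a!="mouth" else (0,255,0),1)
        q=(proj(f,[.639,-.042,.05])-(u,v)+.5)*k;cv2.circle(c,tuple(int(i) for i in q),4,(255,0,0),1)
        cv2.imwrite(f"pics/{tag}_{n}.png",c)
E
python3 pred.py p4
```

```text
mouth [ 0.6404 -0.0466  0.1292]
```

View pics/p4_side.png

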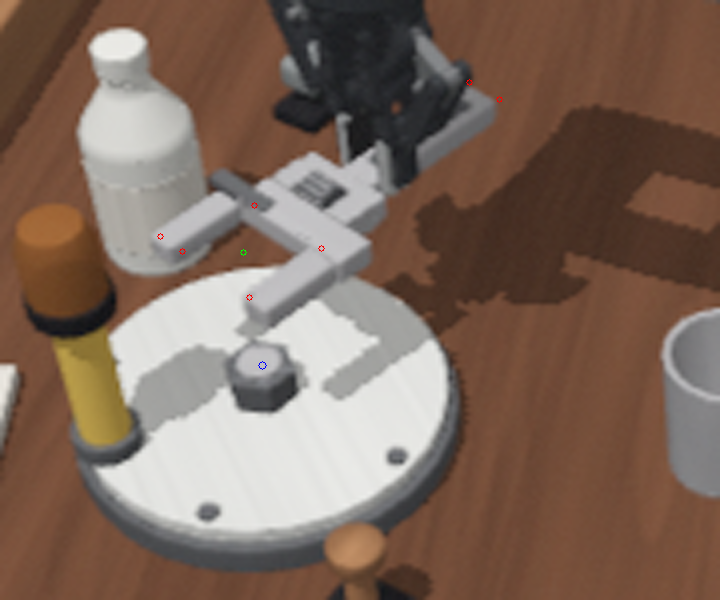

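View pics/p4_top.png

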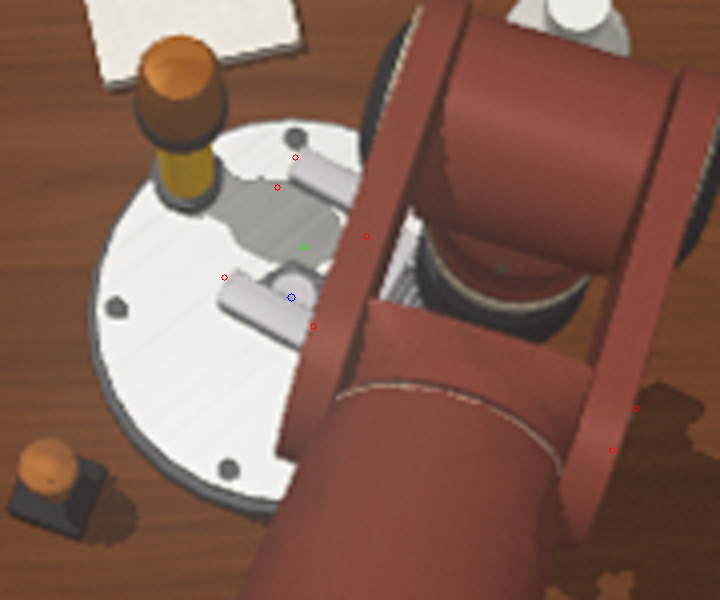

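```bash
sed -i 's/Y=M\[:,0\]/Y=-M[:,0]/' pred.py; python3 pred.py p5
```

```text
mouth [ 0.6336 -0.043   0.1296]
```

View pics/p5_side.png

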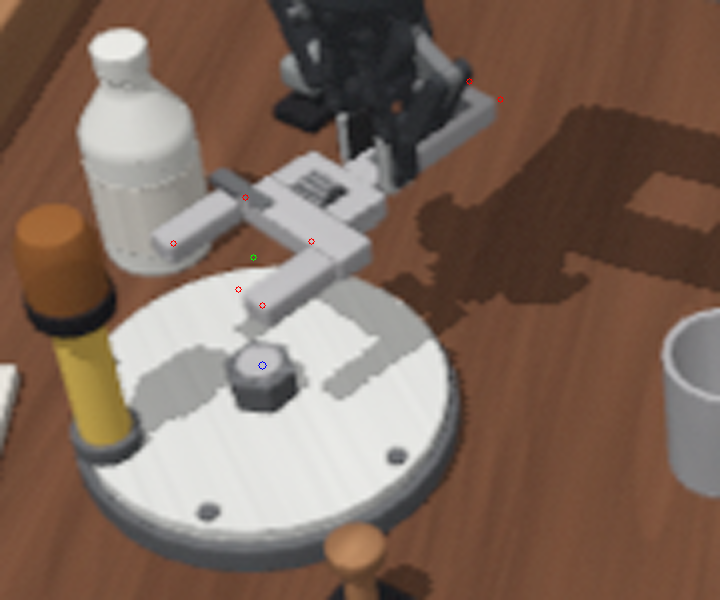

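View pics/p5_top.png

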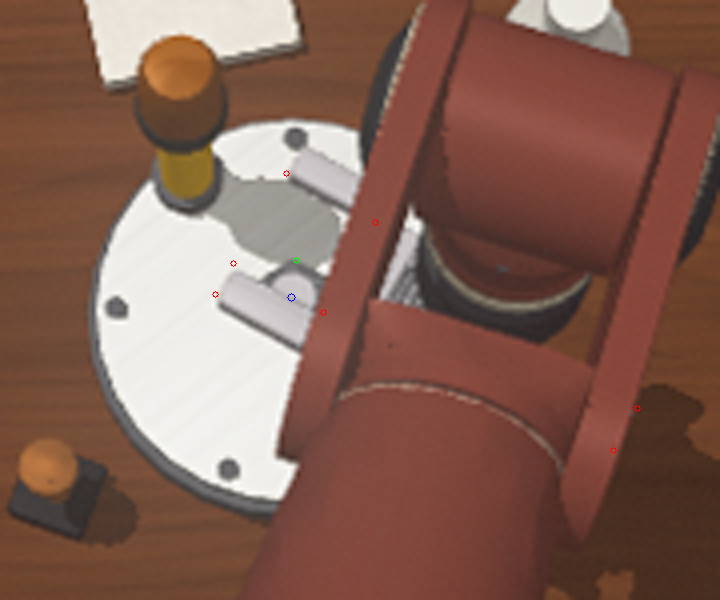

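```bash
python3 -m crank '[[-0.2,-0.45,1,0],[0,0,1.5,0],[0,0,1.5,0],[0,0,1.2,0],[0,0,0,0],[0,0,0,0]]'; sed -i 's/gx=5/gx=7/' pred.py; python3 pred.py p6;python3 to.py .5873 -.1241 .036 -31
```

```text
time: 9.8
tool_pos: [0.5882, -0.1202, 0.0719]
tool_rot: [-0.0, 0.964, -0.267, -0.001]
contact_force: [0.3, -1.0, -3.2]
gripper_width: 0.26
mouth [ 0.6327 -0.0384  0.0764]
yaw -31.0 pos [ 0.5898 -0.1207  0.0741] tilt 0.08
cm [-0.04  0.42  3.81] F [-0.1  0.3 -3.2] t 9.9 q [-0.33  0.14  1.79  0.    1.21  0.22] w 0.259
turn units -0.0006007430783322812 M+ 59.99939925692166
```

View pics/p6_side.png

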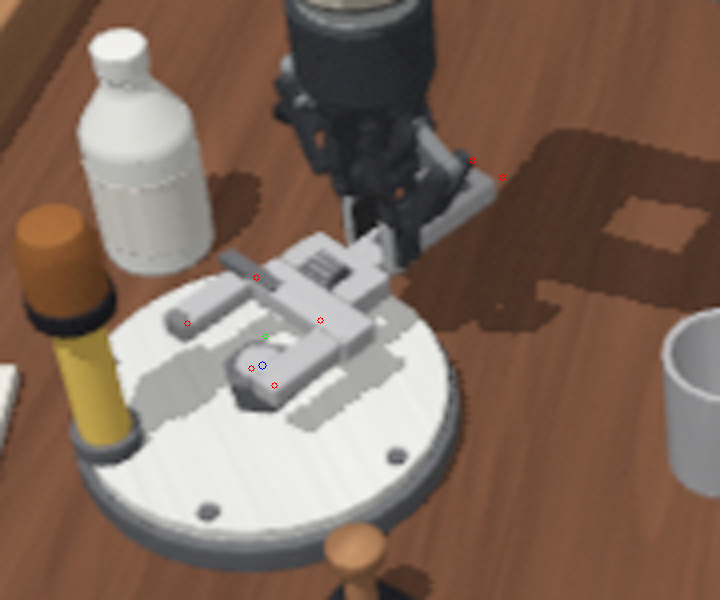

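View pics/p6_top.png

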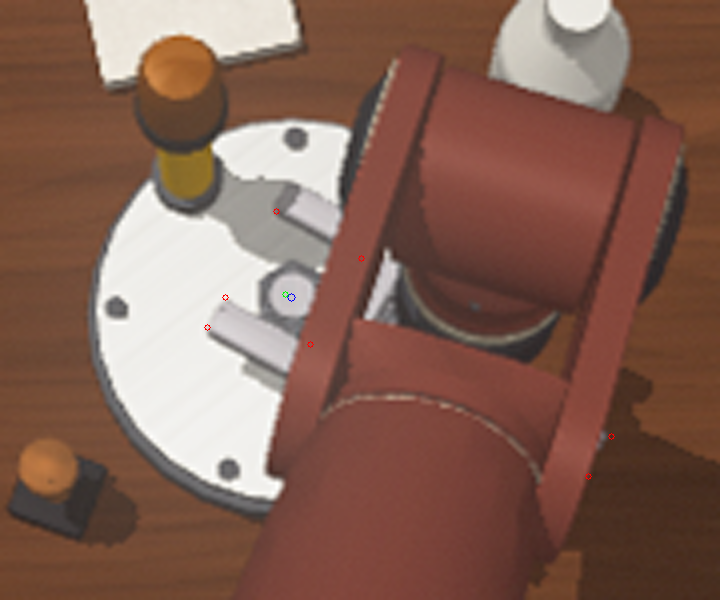

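```bash
python3 -m crank '[[-0.15,0,0.6,0],[0,0,0.7,0],[0,0,0.7,0],[0,0,0.5,0],[0,0,0,0],[0,0,0,0]]'; python3 to.py .5873 -.1241 .036 -31;python3 -m crank '[[0,0,0.4,0],[0,0,0.3,0],[0,0,0.2,0],[0,0,0,0],[0,0,0,0]]'; python3 pred.py p7;python3 to.py .5873 -.1241 .036 -31
```

```text
time: 10.4
tool_pos: [0.5874, -0.1195, 0.0474]
tool_rot: [-0.0, 0.964, -0.267, -0.001]
contact_force: [-0.4, 0.1, -2.7]
gripper_width: 0.259
yaw -30.99 pos [ 0.5874 -0.1195  0.0474] tilt 0.09
cm [0.24 0.4  1.14] F [-0.4  0.1 -2.7] t 10.4 q [-0.32  0.17  1.81 -0.    1.16  0.22] w 0.259
turn units 0.0011161166096845438 M+ 0.001116116609685136
time: 10.82
tool_pos: [0.5878, -0.1196, 0.0391]
tool_rot: [-0.0, 0.964, -0.267, -0.0]
contact_force: [-0.2, -0.6, -3.5]
gripper_width: 0.259
mouth [ 0.6323 -0.0378  0.0437]
yaw -30.99 pos [ 0.588  -0.1197  0.0395] tilt 0.02
cm [0.16 0.42 0.35] F [-0.6 -0.5 -4.5] t 10.92 q [-0.32  0.19  1.81  0.    1.15  0.22] w 0.261
turn units 0.0009365023559079569 M+ 0.0009365023559067728
```

View pics/p7_side.png

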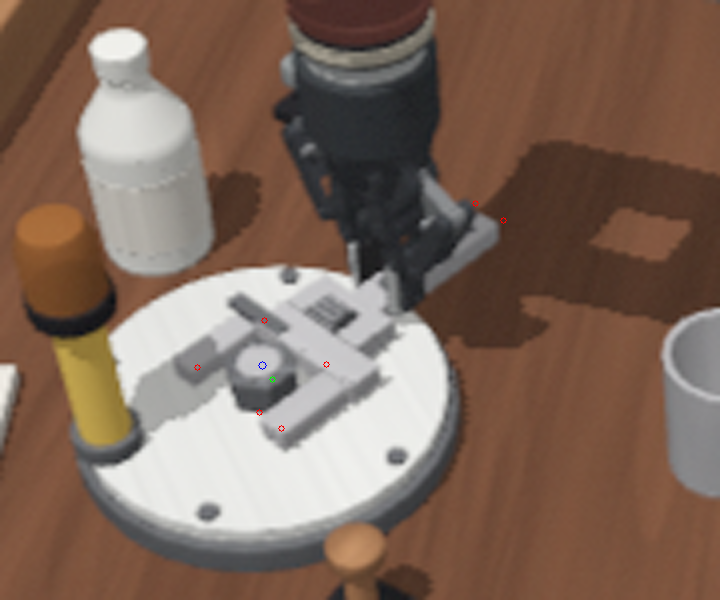

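View pics/p7_top.png

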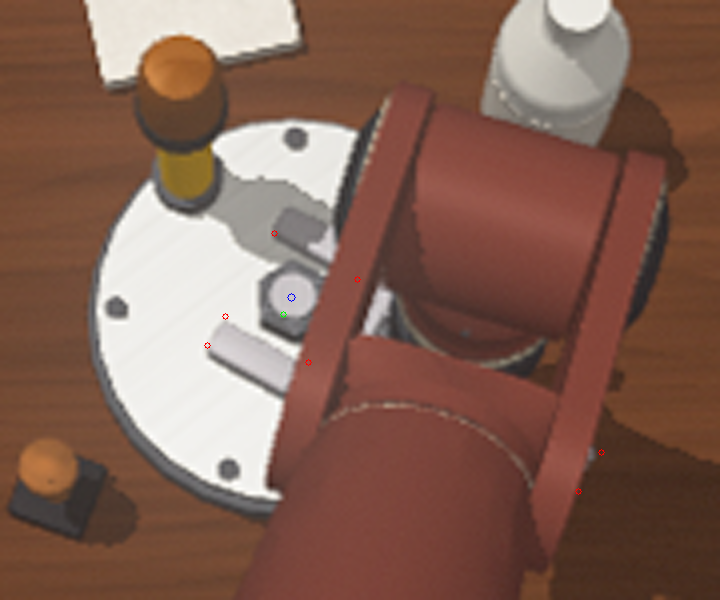

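Both views show the nut between the jaws: top crop (291,297), about 7 mm from the fixed jaw. I'll lower the last few millimetres, then bring the fixed jaw against the flat.

```bash
python3 -m crank '[[0,0,0.2,0],[0,0,0.1,0],[0,0,0,0],[0,0,0,0]]'; python3 to.py .5873 -.1241 .036 -31;python3 -m crank '[[0.2,0,0,0],[0.2,0,0,0],[0.1,0,0,0],[0.1,0,0,0],[0,0,0,0],[0,0,0,0]]';python3 to.py .5873 -.1241 .036 -31
```

```text
time: 11.25
tool_pos: [0.5879, -0.1197, 0.0363]
tool_rot: [-0.0, 0.964, -0.267, 0.0]
contact_force: [0.8, -0.4, -2.9]
gripper_width: 0.258
yaw -31.0 pos [ 0.5879 -0.1197  0.0363] tilt 0.01
cm [0.17 0.41 0.03] F [ 0.8 -0.4 -2.9] t 11.25 q [-0.32  0.19  1.81  0.    1.14  0.22] w 0.258
turn units 0.00033705694353614035 M+ 0.0003370569435355482
time: 11.75
tool_pos: [0.5932, -0.1229, 0.0364]
tool_rot: [0.0, 0.964, -0.267, 0.0]
contact_force: [0.7, 0.4, -3.0]
gripper_width: 0.259
yaw -31.01 pos [ 0.5932 -0.1229  0.0364] tilt 0.02
cm [-0.45  0.41  0.04] F [ 0.7  0.4 -3. ] t 11.75 q [-0.33  0.2   1.8  -0.    1.14  0.21] w 0.259
turn units -0.0010203940583153326 M+ 59.998979605941685
```

```bash
python3 -m crank '[[0,0,0.1,0],[0,0,0.05,0],[0,0,0,0]]'; python3 -m crank '[[0.05,0,0,0],[0.05,0,0,0],[0,0,0,0]]';python3 -m crank '[[0,0,0.1,0],[0,0,0,0]]';python3 -m crank '[[0.05,0,0,0],[0.05,0,0,0],[0,0,0,0]]'; python3 pred.py p8
```

```text
time: 12.0
tool_pos: [0.5933, -0.123, 0.0354]
tool_rot: [0.0, 0.964, -0.267, 0.0]
contact_force: [-1.0, -1.3, 0.8]
gripper_width: 0.262
time: 12.25
tool_pos: [0.5934, -0.1231, 0.0354]
tool_rot: [-0.0, 0.964, -0.267, -0.001]
contact_force: [-5.4, 1.5, 4.6]
gripper_width: 0.26
time: 12.42
tool_pos: [0.5935, -0.1231, 0.0354]
tool_rot: [0.0, 0.964, -0.267, -0.001]
contact_force: [-9.3, 1.8, 10.8]
gripper_width: 0.26
time: 12.67
tool_pos: [0.5936, -0.1231, 0.0354]
tool_rot: [-0.0, 0.964, -0.267, -0.002]
contact_force: [-12.2, 2.8, 11.8]
gripper_width: 0.259
mouth [ 0.638  -0.0413  0.0399]
```

View pics/p8_side.png

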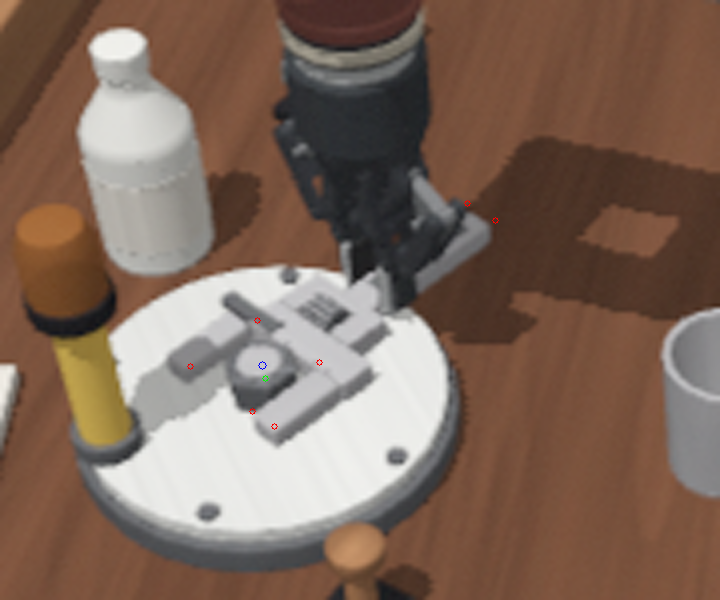

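View pics/p8_top.png

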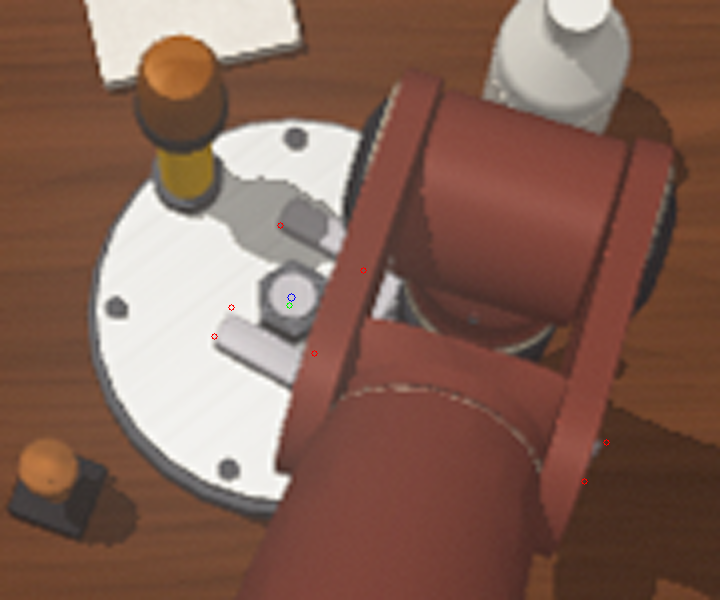

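The fixed jaw is now seated on the nut flat, with a 12 N lateral reaction, and the wrench rests on the stand top. I'll relax the load and release.

```bash
python3 -m crank '[[-0.1,0,-0.2,0],[0,0,0,0]]'; python3 -m crank '[[0,0,0,0],[0,0,0,0],[0,0,0,0],[0,0,0,0],[0,0,0,0],[0,0,0,0]]' 1;python3 -m crank '[[0,0,-1,0],[0,0,-1.5,0],[0,0,-1.5,0],[0,0,-1.5,0],[0,0,-1.5,0],[0,0,-1,0],[0,0,0,0]]' ; python3 - <<'E'
from h import *
f=frame("side");crop(f,190,150,330,260,5,"s9.png")
E
```

```text
time: 12.93
tool_pos: [0.594, -0.1231, 0.0359]
tool_rot: [-0.0, 0.964, -0.267, 0.0]
contact_force: [-1.2, 0.4, -3.3]
gripper_width: 0.261
time: 13.43
tool_pos: [0.5941, -0.1233, 0.0359]
tool_rot: [-0.0, 0.964, -0.267, 0.0]
contact_force: [0.0, -0.3, 0.2]
gripper_width: 1.001
time: 14.02
tool_pos: [0.5959, -0.1239, 0.1196]
tool_rot: [0.0, 0.964, -0.267, 0.003]
contact_force: [0.7, -0.6, 0.2]
gripper_width: 0.999
```

View pics/s9.png

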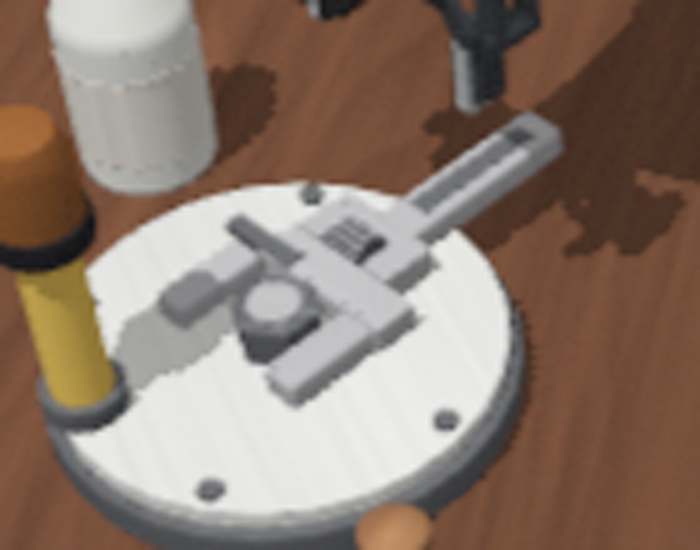

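```bash
python3 -m crank '[[0,0,0,0],[0,0,0,0],[0,0,0,0],[0,0,0,0],[0,0,0,0],[0,0,0,0],[0,0,0,0],[0,0,0,0]]' 0
python3 - <<'E'
from h import *
f=frame("side")
for p in [(352,236),(335,225),(372,245)]: print(ray(f,((p[0]+.5)/5-.5+190,(p[1]+.5)/5-.5+150),.052).round(4))
a=ray(f,(190+541/5,150+136/5),.046);b=ray(f,(190+413/5,150+220/5),.046);print("handle",a,b)
# handle bottom-right edge
p=ray(f,(190+562/5,150+132/5),.046);q=ray(f,(190+432/5,150+222/5),.046);print(np.degrees(np.arctan2(*(q-p)[[1,0]])))
p=ray(f,(190+533/5,150+112/5),.046);q=ray(f,(190+400/5,150+200/5),.046);print(np.degrees(np.arctan2(*(q-p)[[1,0]])))
E
python3 to.py .612 -.1063 .06 -31
```

```text
time: 14.73
tool_pos: [0.5939, -0.1233, 0.1157]
tool_rot: [0.0, 0.964, -0.267, -0.0]
contact_force: [-1.2, -1.0, 0.8]
gripper_width: -0.002
[ 0.618  -0.0901  0.052 ]
[ 0.6277 -0.0957  0.052 ]
[ 0.6074 -0.0861  0.052 ]
handle [ 0.54903152 -0.18005666  0.046     ] [ 0.59423692 -0.11091605  0.046     ]
58.266256144689315
57.44981106903964
yaw -30.99 pos [ 0.5939 -0.1233  0.1158] tilt 0.0
cm [ 0.68 -2.39  5.58] F [-0.8  0.  -0.3] t 14.78 q [-0.33  0.11  1.76  0.    1.28  0.21] w 0.001
turn units 0.0011348012398049907 M+ 0.0011348012398049907
```

```bash
python3 -m crank '[[0.33,-1.25,1,0],[0.3,-1.3,1.5,0],[0,0,1.5,0],[0,0,1,0],[0,0,0.5,0],[0,0,0,0]]';python3 -m crank '[[0,0,0.2,0],[0,0,0.2,0],[0,0,0.1,0],[0,0,0.1,0],[0,0,0.1,0],[0,0,0,0]]'; python3 to.py .6124 -.1047 .052 -31
python3 - <<'E'
from h import *
f=frame("side");crop(f,190,130,330,240,5,"s10.png")
E
```

```text
time: 15.28
tool_pos: [0.6112, -0.1045, 0.0591]
tool_rot: [0.0, 0.964, -0.267, -0.001]
contact_force: [-0.3, -0.2, -0.3]
gripper_width: 0.002
time: 15.78
tool_pos: [0.6124, -0.1047, 0.0539]
tool_rot: [0.0, 0.964, -0.267, 0.0]
contact_force: [0.3, -0.9, 0.2]
gripper_width: 0.0
yaw -31.0 pos [ 0.6124 -0.1047  0.0539] tilt 0.01
cm [-0.   -0.    0.19] F [ 0.3 -0.9  0.2] t 15.78 q [-0.29  0.21  1.75 -0.    1.18  0.25] w 0.0
turn units 0.00040760569678373787 M+ 0.00040760569678492214
```

View pics/s10.png

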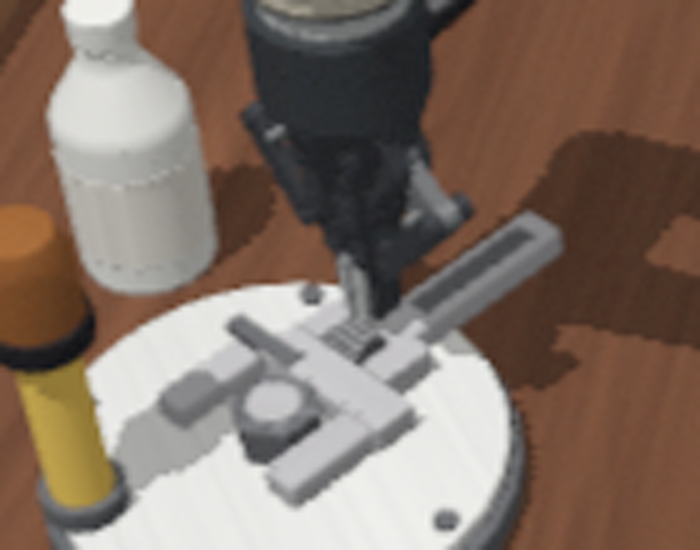

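```bash
python3 -m crank '[[0,0,0.1,0],[0,0,0.1,0],[0,0,0,0]]';python3 -m crank '[[0,0,0.1,0],[0,0,0,0]]';python3 -m crank '[[0,0,0.1,0],[0,0,0,0]]'
```

```text
time: 16.08
tool_pos: [0.6123, -0.1046, 0.0515]
tool_rot: [-0.0, 0.964, -0.267, -0.0]
contact_force: [-0.3, -0.1, 0.2]
gripper_width: 0.002
time: 16.25
tool_pos: [0.6126, -0.1047, 0.051]
tool_rot: [-0.0, 0.964, -0.267, 0.0]
contact_force: [-1.1, 0.3, 1.1]
gripper_width: 0.002
time: 16.42
tool_pos: [0.6127, -0.1046, 0.0508]
tool_rot: [-0.0, 0.964, -0.267, 0.0]
contact_force: [-2.8, 0.3, 5.6]
gripper_width: 0.004
```

```bash
python3 -m crank '[[0,0,0.15,0],[0,0,0,0]]';python3 -m crank '[[0,-0.4,0,0],[0,-0.4,0,0],[0,-0.4,0,0],[0,0,0,0]]';python3 -m crank '[[0,-0.4,0,0],[0,-0.4,0,0],[0,0,0,0]]'; python3 - <<'E'
from h import *
f=frame("side");crop(f,190,150,330,260,5,"s11.png")
E
```

```text
time: 16.58
tool_pos: [0.6129, -0.1047, 0.0505]
tool_rot: [-0.0, 0.964, -0.267, -0.0]
contact_force: [-5.3, 1.6, 11.5]
gripper_width: 0.001
time: 16.92
tool_pos: [0.619, -0.0947, 0.0517]
tool_rot: [0.001, 0.964, -0.267, -0.0]
contact_force: [-8.4, 1.3, 16.9]
gripper_width: -0.0
time: 17.17
tool_pos: [0.6233, -0.0876, 0.0515]
tool_rot: [0.0, 0.964, -0.267, -0.0]
contact_force: [-6.9, 1.2, 15.8]
gripper_width: -0.001
```

View pics/s11.png

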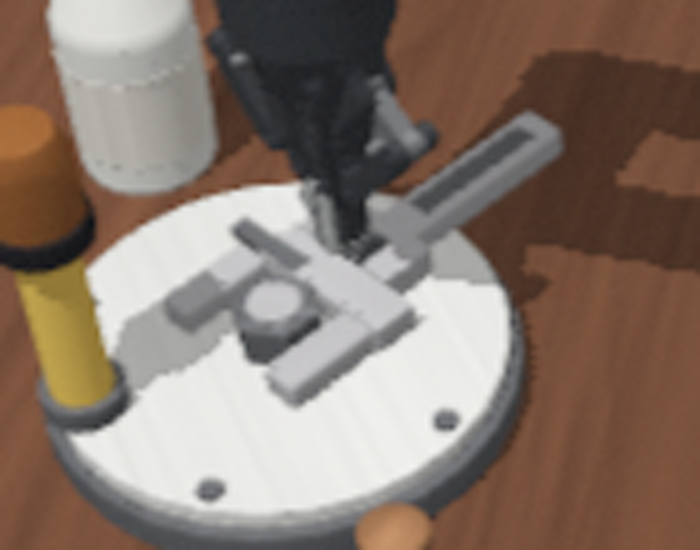

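Stroking works: the movable jaw moved about 4 px inward at roughly 16 N. Repeating.

```bash
for i in 1; do python3 -m crank '[[0,0,-0.8,0],[0,1,0,0],[0,1,0,0],[0,0,0.8,0],[0,0,0,0],[0,-0.5,0,0],[0,-0.5,0,0],[0,-0.5,0,0],[0,-0.5,0,0],[0,0,0,0]]'; done
python3 -m crank '[[0,0,-0.8,0],[0,1,0,0],[0,1,0,0],[0,0,0.8,0],[0,0,0,0],[0,-0.5,0,0],[0,-0.5,0,0],[0,-0.5,0,0],[0,-0.5,0,0],[0,0,0,0]]'; python3 to.py .6233 -.0876 .0515 -31; python3 - <<'E'
from h import *
f=frame("side");crop(f,190,150,330,260,5,"s12.png")
E
```

```text
time: 18.05
tool_pos: [0.6237, -0.0886, 0.0516]
tool_rot: [0.001, 0.964, -0.267, 0.001]
contact_force: [-7.3, -0.5, 19.7]
gripper_width: 0.001
time: 18.88
tool_pos: [0.623, -0.0885, 0.0515]
tool_rot: [0.001, 0.964, -0.267, -0.0]
contact_force: [-10.0, 0.6, 22.5]
gripper_width: -0.0
yaw -31.02 pos [ 0.623  -0.0885  0.0515] tilt 0.09
cm [-0.02 -0.09  0.  ] F [-10.    0.6  22.5] t 18.88 q [-0.26  0.23  1.73 -0.    1.18  0.28] w -0.0
turn units -0.003424168530524222 M+ 59.99657583146947
```

View pics/s12.png

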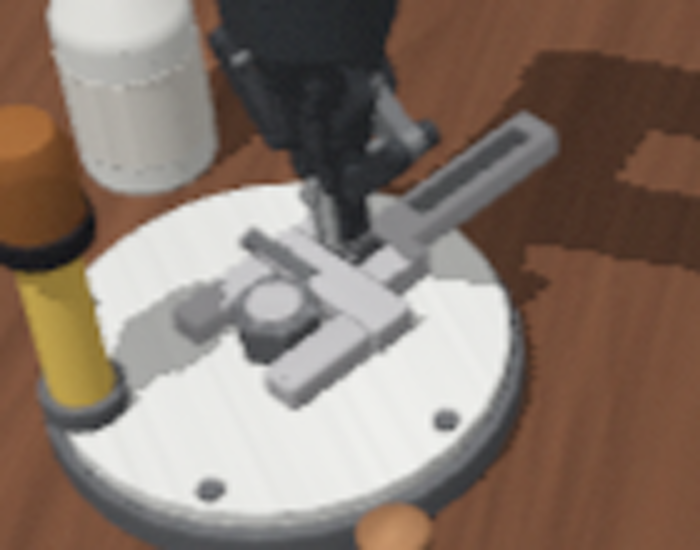

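```bash
python3 -m crank '[[0,0,-0.8,0],[0,1,0,0],[0,1,0,0],[0,0,0.7,0],[0,0,0,0],[0,-0.5,0,0],[0,-0.5,0,0],[0,-0.5,0,0],[0,-0.5,0,0],[0,0,0,0]]'
python3 -m crank '[[0,0,-0.8,0],[0,1,0,0],[0,1,0,0],[0,0,0.8,0],[0,0,0,0],[0,-0.5,0,0],[0,-0.5,0,0],[0,-0.5,0,0],[0,-0.5,0,0],[0,0,0,0]]'; python3 to.py .6233 -.0876 .0515 -31; python3 - <<'E'
from h import *
f=frame("side");crop(f,190,150,330,260,5,"s13.png")
f=frame("top");crop(f,280,70,410,205,5,"t13.png")
E
```

```text
time: 19.77
tool_pos: [0.6232, -0.0896, 0.0516]
tool_rot: [0.002, 0.964, -0.267, 0.0]
contact_force: [-6.9, -3.3, 16.5]
gripper_width: -0.005
time: 20.6
tool_pos: [0.6237, -0.0906, 0.0517]
tool_rot: [0.003, 0.964, -0.267, 0.002]
contact_force: [-5.0, -7.5, 15.4]
gripper_width: -0.002
yaw -31.0 pos [ 0.6237 -0.0906  0.0517] tilt 0.34
cm [-0.19 -0.23  0.02] F [-5.  -7.5 15.4] t 20.6 q [-0.26  0.23  1.73 -0.01  1.18  0.28] w -0.002
turn units -0.0006662346288427065 M+ 59.999333765371155
```

View pics/s13.png

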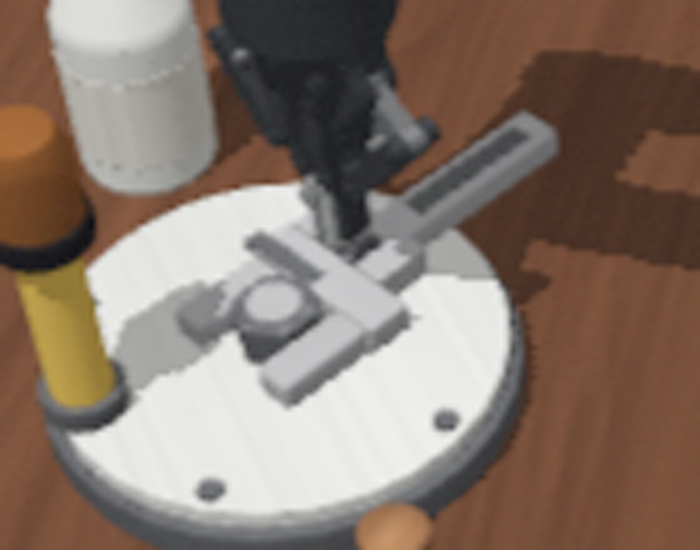

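View pics/t13.png

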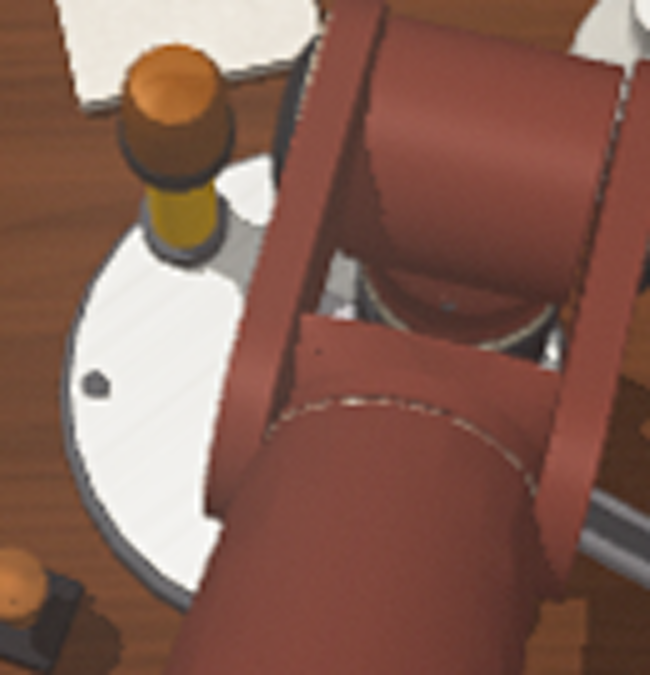

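Tangential resistance rose to about 9 N, so the jaws may be closed. Backing off to look.

```bash
python3 -m crank '[[0,0,-1,0],[0,0,-2,0],[0,1,-2,0],[0,3,-2,0],[0,4,0,0],[0,4,0,0],[0,4,0,0],[0,4,0,0],[0,0,0,0]]'; python3 - <<'E'
from h import *
f=frame("side");crop(f,190,150,330,260,5,"s14.png")
f=frame("top");crop(f,280,70,410,205,5,"t14.png")
E
```

```text
time: 21.45
tool_pos: [0.516, -0.2634, 0.1178]
tool_rot: [0.001, 0.963, -0.27, -0.001]
contact_force: [-0.5, 0.1, 0.0]
gripper_width: -0.0
```

View pics/s14.png

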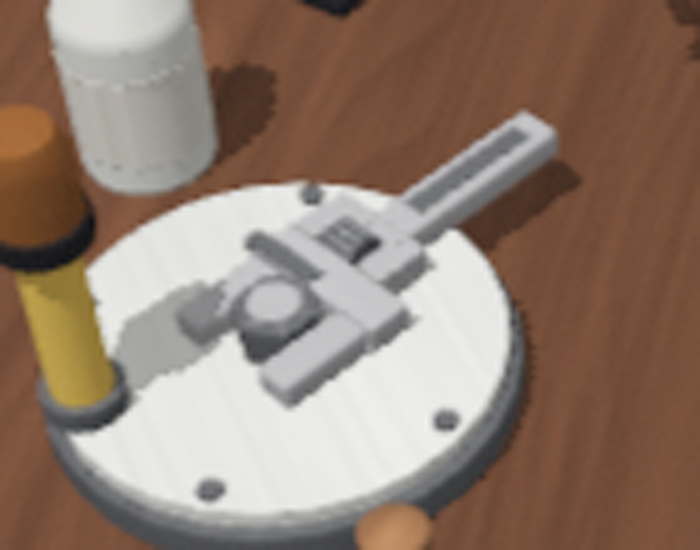

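View pics/t14.png

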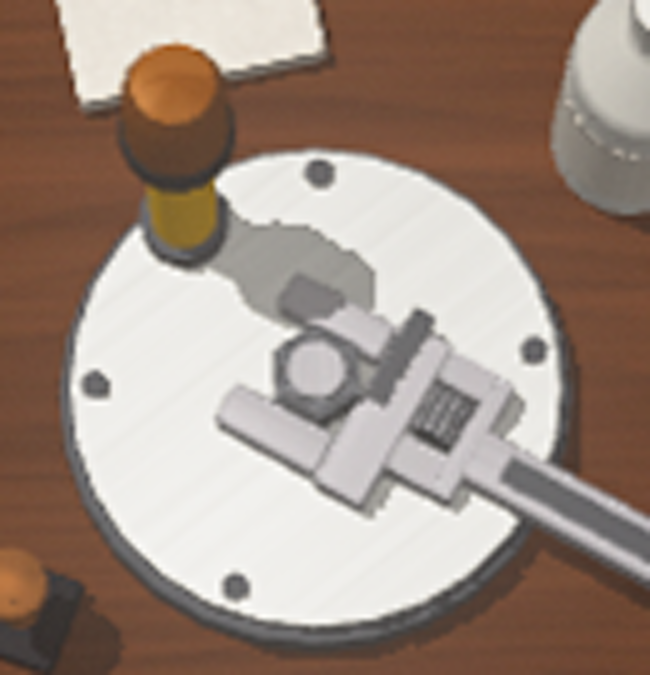

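```bash
python3 - <<'E'
from h import *
f=frame("top")
c=np.array([f["img"][:,:,::-1]])[0]
# rotate so that jaws are horizontal, 12x, about the nut
M=cv2.getRotationMatrix2D((343,148),29,12);M[:,2]+=np.array([400-343,300-148])
w=cv2.warpAffine(c,M,(800,600),flags=cv2.INTER_CUBIC);cv2.imwrite("pics/t15.png",w)
print("px per m at z=.046",592*12/(1.2502-.046))
E
```

```text
px per m at z=.046 5899.352267065272
```

View pics/t15.png

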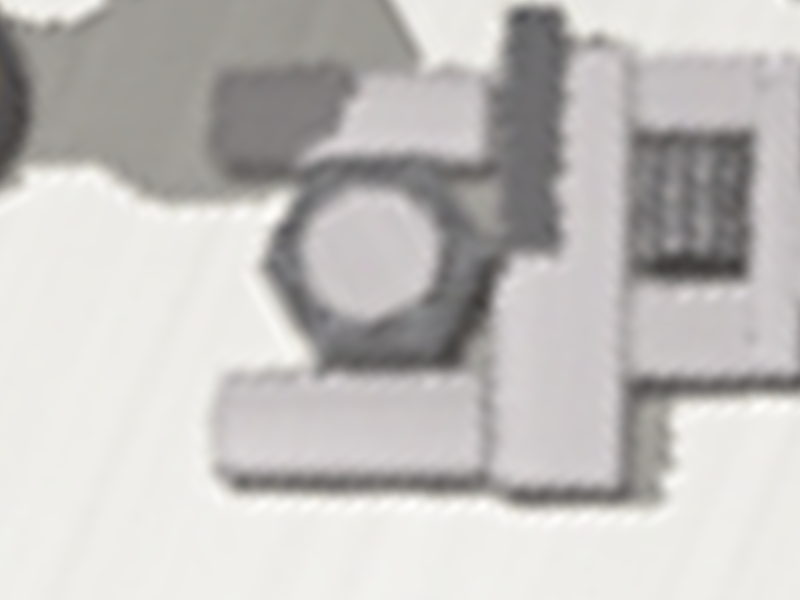

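The jaws are parallel to the flats. The inner edges are at rows 370 and 158, which makes the gap 36 mm at 5.9 px/mm, so it is snug. Next I locate the handle for the swing.

```bash
python3 - <<'E'
from h import *
f=frame("top");crop(f,340,120,470,220,6,"t16.png")
E
```

```text
(no output)
```

View pics/t16.png

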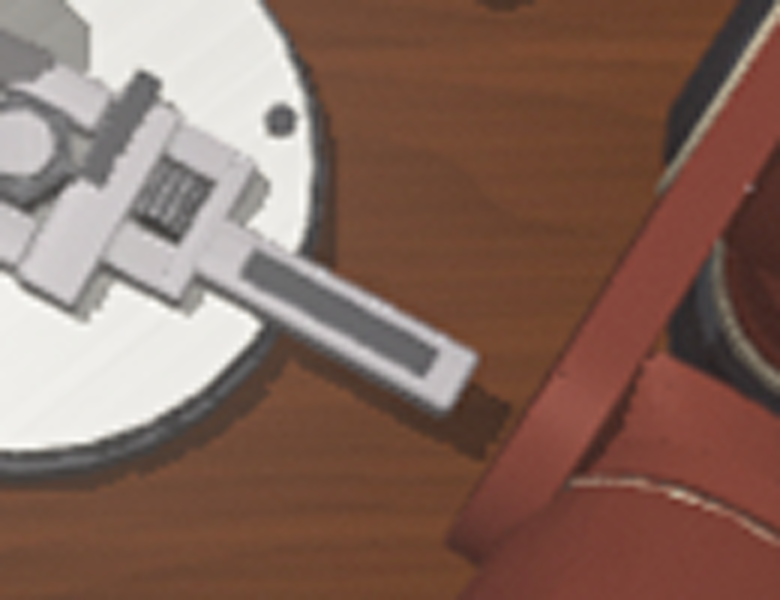

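```bash
python3 - <<'E'
from h import *
f=frame("top")
g=lambda p:ray(f,((p[0]+.5)/6-.5+340,(p[1]+.5)/6-.5+120),.046)[:2]
a=g((461,380));b=g((216,248));d=b-a;print(a,b,np.linalg.norm(d),np.degrees(np.arctan2(d[1],d[0])));u=d/np.linalg.norm(d);print("x=-20:",a+.06*u, "nut perp", np.cross(u,np.array([.639,-.042])-a),u@(np.array([.639,-.042])-a))
E
python3 to.py .5785 -.1455 .036 -31
```

```text
[ 0.55346011 -0.19390493] [ 0.60220372 -0.11063715] 0.09648555075309946 59.65598802906248
x=-20: [ 0.58377156 -0.14212446] nut perp 0.0029193724104091823 0.17430908208238283
yaw -30.93 pos [ 0.5199 -0.2577  0.1185] tilt 0.08
cm [ -0.73 -12.63   8.26] F [-0.5  0.6 -0.3] t 21.7 q [-0.59  0.04  1.82  0.    1.28 -0.05] w 0.0
turn units 0.011984716684499594 M+ 0.01198471668450137<stdin>:4: DeprecationWarning: Arrays of 2-dimensional vectors are deprecated. Use arrays of 3-dimensional vectors instead. (deprecated in NumPy 2.0)
```

```bash
python3 -m crank '[[-0.14,-2.2,0,0],[-0.15,-3,0,0],[-0.15,-3,0,0],[0,-2.5,0,0],[0,-1.44,0,0],[0,0,2,0],[0,0,1.5,0],[0,0,0,0]]' 0.6; python3 to.py .578 -.151 .036 -30.5;python3 - <<'E'
from h import *
f=frame("side");crop(f,190,110,330,230,5,"s17.png")
E
```

```text
time: 22.37
tool_pos: [0.5765, -0.1504, 0.0804]
tool_rot: [-0.0, 0.964, -0.266, -0.003]
contact_force: [-1.0, -0.5, -0.7]
gripper_width: 0.597
yaw -30.86 pos [ 0.5765 -0.1504  0.0804] tilt 0.39
cm [ 0.19 -0.03  4.44] F [-1.  -0.5 -0.7] t 22.37 q [-0.38  0.13  1.8  -0.    1.22  0.16] w 0.597
turn units -0.060433822648472336 M+ 59.93956617735153
```

View pics/s17.png

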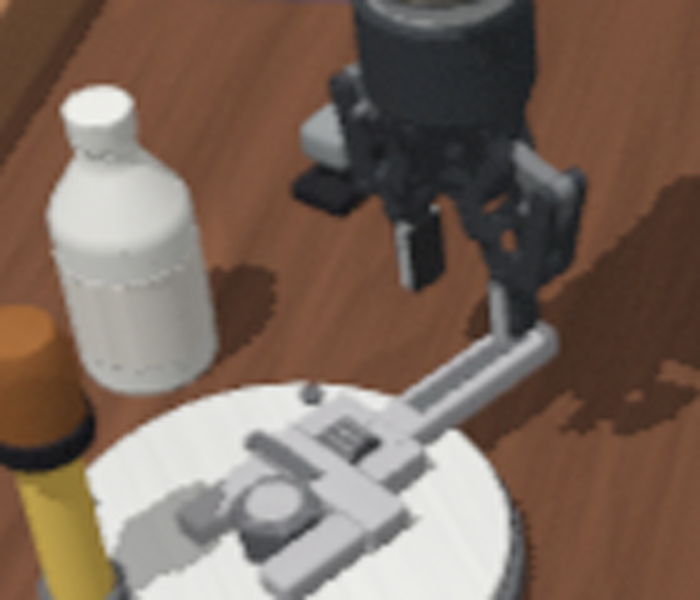

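```bash
python3 -m crank '[[0.1,0,1,0],[0.1,0,1.2,0],[0,0,1,0],[0,0,0.8,0],[0,0,0.5,0],[0,0,0.2,0],[0,0,0,0]]'; python3 -m crank '[[0,0,0,0],[0,0,0,0],[0,0,0,0],[0,0,0,0]]' 0.36;  python3 to.py .578 -.151 .036 -30.5;python3 - <<'E'
from h import *
f=frame("side");crop(f,190,110,330,230,5,"s18.png")
E
```

```text
time: 23.0
tool_pos: [0.5797, -0.1536, 0.0365]
tool_rot: [-0.0, 0.964, -0.267, -0.001]
contact_force: [0.5, 0.3, 0.1]
gripper_width: 0.602
time: 23.33
tool_pos: [0.5806, -0.1538, 0.0379]
tool_rot: [0.0, 0.964, -0.267, 0.001]
contact_force: [0.9, 1.0, -0.2]
gripper_width: 0.363
yaw -30.99 pos [ 0.5806 -0.1538  0.0379] tilt 0.06
cm [-0.36 -0.11  0.19] F [ 0.9  1.  -0.2] t 23.33 q [-0.38  0.19  1.81 -0.    1.14  0.16] w 0.363
turn units -0.08197034555855016 M+ 59.91802965444145
```

View pics/s18.png

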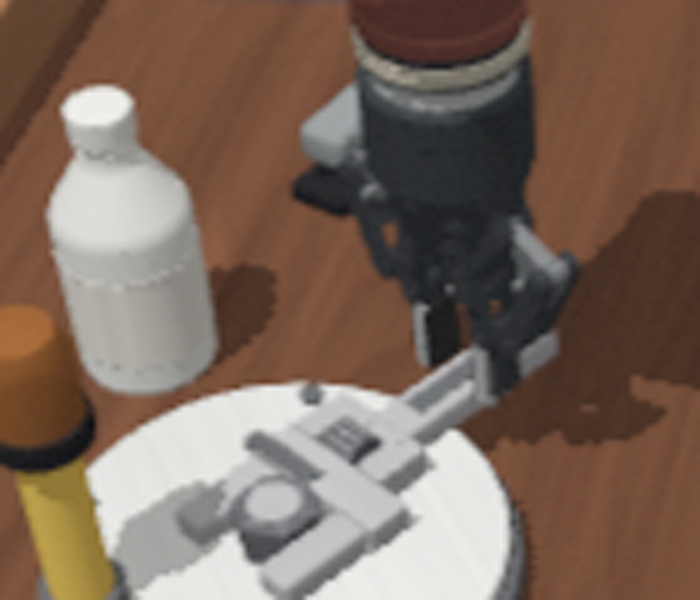

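```bash
python3 -m crank '[[0,0,0.3,0],[-0.66,-0.02,0,0.5],[-0.66,-0.02,0,0.5],[-0.66,-0.02,0,0.5],[-0.66,-0.02,0,0.5],[-0.66,-0.02,0,0.5],[-0.66,-0.02,0,0.5],[0,0,0,0]]'; python3 to.py .578 -.151 .036 -30.5;python3 - <<'E'
from h import *
f=frame("side");crop(f,190,110,330,230,5,"s19.png")
E
```

```text
time: 24.05
tool_pos: [0.5497, -0.1281, 0.0344]
tool_rot: [0.0, 0.91, -0.415, 0.0]
contact_force: [1.2, -0.5, 0.8]
gripper_width: 0.358
yaw -49.02 pos [ 0.5497 -0.1281  0.0344] tilt 0.04
cm [ 3.58 -0.63 -0.16] F [ 1.2 -0.5  0.8] t 24.05 q [-0.36  0.12  1.9  -0.    1.13  0.5 ] w 0.358
turn units -3.08713104076773 M+ 56.91286895923227
```

View pics/s19.png

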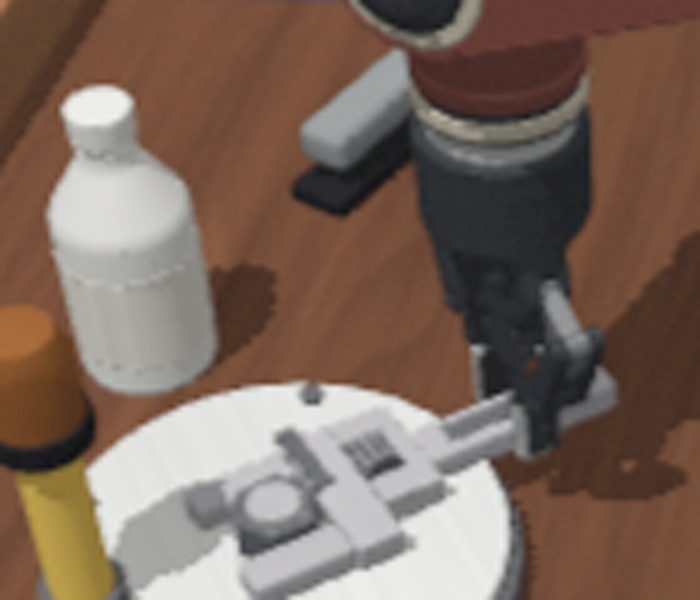

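The wrench and nut are turning together cleanly. Continuing the arc and watching for the stop.

```bash
python3 -m crank '[[-0.66,-0.02,0,0.5],[-0.66,-0.02,0,0.5],[-0.66,-0.02,0,0.5],[-0.66,-0.02,0,0.5],[0,0,0,0]]'; python3 -m crank '[[-0.44,-0.01,0,0.33],[-0.44,-0.01,0,0.33],[0,0,0,0]]';python3 -m crank '[[-0.44,-0.01,0,0.33],[-0.44,-0.01,0,0.33],[0,0,0,0]]'
```

```text
time: 24.52
tool_pos: [0.535, -0.1064, 0.0344]
tool_rot: [0.0, 0.862, -0.507, 0.0]
contact_force: [0.1, -0.0, -0.4]
gripper_width: 0.357
time: 24.77
tool_pos: [0.5313, -0.0988, 0.0344]
tool_rot: [0.0, 0.844, -0.536, 0.0]
contact_force: [-0.6, -0.4, -0.1]
gripper_width: 0.357
time: 25.02
tool_pos: [0.5278, -0.0907, 0.0344]
tool_rot: [0.0, 0.825, -0.565, 0.0]
contact_force: [-0.2, -2.1, -0.2]
gripper_width: 0.36
```

```bash
for i in 1; do python3 -m crank '[[-0.44,-0.01,0,0.33],[0,0,0,0]]'; done; python3 -m crank '[[-0.44,-0.01,0,0.33],[0,0,0,0]]'; python3 -m crank '[[-0.44,-0.01,0,0.33],[0,0,0,0]]'; python3 to.py .5 0 .036 -90;python3 - <<'E'
from h import *
f=frame("side");crop(f,190,110,330,230,5,"s20.png")
E
```

```text
time: 25.18
tool_pos: [0.5264, -0.0865, 0.0344]
tool_rot: [-0.0, 0.815, -0.579, 0.0]
contact_force: [0.2, -1.9, -0.2]
gripper_width: 0.36
time: 25.35
tool_pos: [0.525, -0.0823, 0.0343]
tool_rot: [-0.0, 0.805, -0.593, -0.0]
contact_force: [-1.6, -2.0, 1.3]
gripper_width: 0.358
time: 25.52
tool_pos: [0.5237, -0.078, 0.0344]
tool_rot: [-0.0, 0.795, -0.607, -0.0]
contact_force: [0.1, -2.2, -0.5]
gripper_width: 0.36
yaw -74.74 pos [ 0.5237 -0.078   0.0344] tilt 0.01
cm [-8.15  0.24 -0.16] F [ 0.1 -2.2 -0.5] t 25.52 q [-0.29  0.04  1.98  0.    1.12  1.02] w 0.36
turn units 2.5425435611163274 M+ 2.5425435611163274
```

View pics/s20.png

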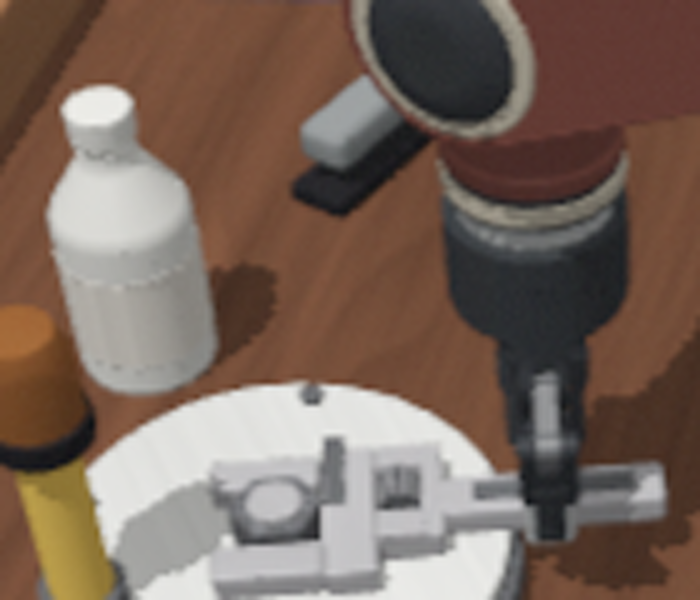

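```bash
python3 -m crank '[[-0.43,-0.01,0,0.33],[-0.43,-0.01,0,0.33],[0,0,0,0]]'; python3 -m crank '[[-0.43,-0.01,0,0.33],[0,0,0,0]]';python3 -m crank '[[-0.43,-0.01,0,0.33],[0,0,0,0]]'; python3 -m crank '[[-0.43,-0.01,0,0.33],[0,0,0,0]]'; python3 to.py .5 0 .036 -90
```

```text
time: 25.82
tool_pos: [0.5217, -0.0695, 0.0343]
tool_rot: [0.0, 0.773, -0.634, -0.0]
contact_force: [-1.5, -1.6, 0.2]
gripper_width: 0.36
time: 25.98
tool_pos: [0.5209, -0.0652, 0.0342]
tool_rot: [-0.0, 0.762, -0.647, -0.0]
contact_force: [-1.4, -0.8, -0.2]
gripper_width: 0.358
time: 26.15
tool_pos: [0.5203, -0.061, 0.0342]
tool_rot: [-0.0, 0.751, -0.66, -0.0]
contact_force: [-0.1, -1.1, 0.9]
gripper_width: 0.36
time: 26.32
tool_pos: [0.5198, -0.0567, 0.0342]
tool_rot: [-0.0, 0.739, -0.673, -0.0]
contact_force: [-0.6, -1.0, 0.2]
gripper_width: 0.355
yaw -84.65 pos [ 0.5198 -0.0567  0.0342] tilt 0.03
cm [-5.83  1.45 -0.18] F [-0.6 -1.   0.2] t 26.32 q [-0.25  0.02  2.    0.    1.12  1.23] w 0.355
turn units 0.8920943988927471 M+ 0.8920943988927448
```

```bash
python3 -m crank '[[-0.43,-0.01,0,0.33],[0,0,0,0]]'; python3 -m crank '[[-0.43,-0.01,0,0.33],[0,0,0,0]]';python3 -m crank '[[-0.43,-0.01,0,0.33],[0,0,0,0]]'; python3 to.py .5 0 .036 -90;python3 - <<'E'
from h import *
f=frame("side");crop(f,190,110,330,230,5,"s21.png")
E
```

```text
time: 26.48
tool_pos: [0.5196, -0.0524, 0.0342]
tool_rot: [-0.0, 0.728, -0.686, -0.0]
contact_force: [-0.3, -1.0, -0.1]
gripper_width: 0.361
time: 26.65
tool_pos: [0.5193, -0.0482, 0.0342]
tool_rot: [0.0, 0.716, -0.698, -0.0]
contact_force: [-1.6, -2.4, 0.7]
gripper_width: 0.361
time: 26.82
tool_pos: [0.5193, -0.0447, 0.0342]
tool_rot: [-0.001, -0.704, 0.711, -0.0]
contact_force: [-2.5, -5.8, -0.4]
gripper_width: 0.359
yaw -90.56 pos [ 0.5193 -0.0447  0.0342] tilt 0.11
cm [-4.45  1.97 -0.19] F [-2.5 -5.8 -0.4] t 26.82 q [-0.23  0.02  2.   -0.    1.12  1.35] w 0.359
turn units -0.09306009532168957 M+ 59.9069399046783
```

View pics/s21.png

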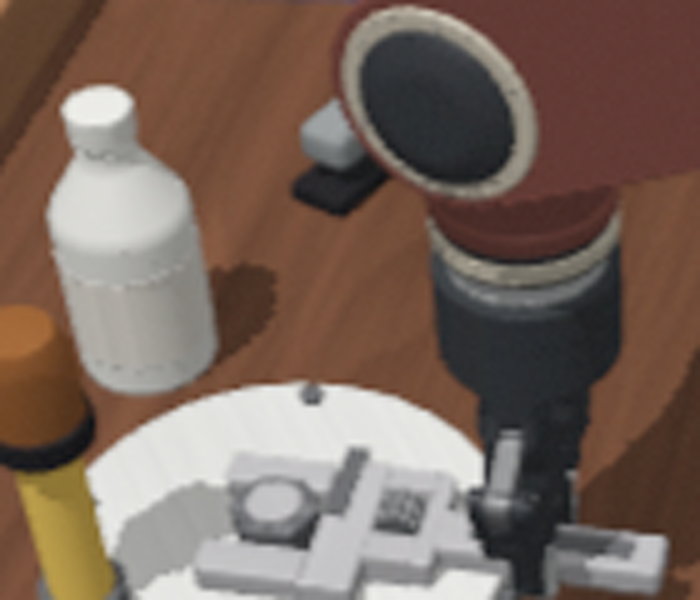

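```bash
python3 -m crank '[[-0.2,0,0,0],[0,0,0,0]]'; python3 -m crank '[[-0.2,0,0,0],[0,0,0,0]]'; python3 -m crank '[[-0.1,0,0,0],[0,0,0,0],[0,0,0,0]]'
```

```text
time: 27.03
tool_pos: [0.5191, -0.0433, 0.0341]
tool_rot: [-0.001, -0.704, 0.71, -0.0]
contact_force: [-2.7, -7.8, 1.2]
gripper_width: 0.362
time: 27.2
tool_pos: [0.5189, -0.0415, 0.0341]
tool_rot: [-0.002, -0.704, 0.71, -0.0]
contact_force: [-3.6, -7.9, 0.7]
gripper_width: 0.358
time: 27.45
tool_pos: [0.5188, -0.0408, 0.0341]
tool_rot: [-0.002, -0.704, 0.71, -0.0]
contact_force: [-5.3, -8.9, 1.6]
gripper_width: 0.357
```

```bash
python3 -m crank '[[-0.2,0,0,0],[0,0,0,0]]'; python3 -m crank '[[-0.2,0,0,0],[0,0,0,0]]'; python3 -m crank '[[-0.2,0,0,0],[0,0,0,0],[0,0,0,0]]';python3 - <<'E'
from h import *
f=frame("side");crop(f,190,160,330,260,5,"s22.png")
f=frame("top");crop(f,280,90,410,220,5,"t22.png")
E
```

```text
time: 27.62
tool_pos: [0.5187, -0.0389, 0.0341]
tool_rot: [-0.002, -0.704, 0.71, -0.0]
contact_force: [-5.3, -8.8, 2.1]
gripper_width: 0.361
time: 27.78
tool_pos: [0.5186, -0.0371, 0.0341]
tool_rot: [-0.003, -0.704, 0.71, -0.0]
contact_force: [-5.3, -10.4, 3.4]
gripper_width: 0.357
time: 28.03
tool_pos: [0.5185, -0.0352, 0.0341]
tool_rot: [-0.003, -0.704, 0.71, -0.0]
contact_force: [-5.8, -10.3, 2.1]
gripper_width: 0.36
```

View pics/s22.png

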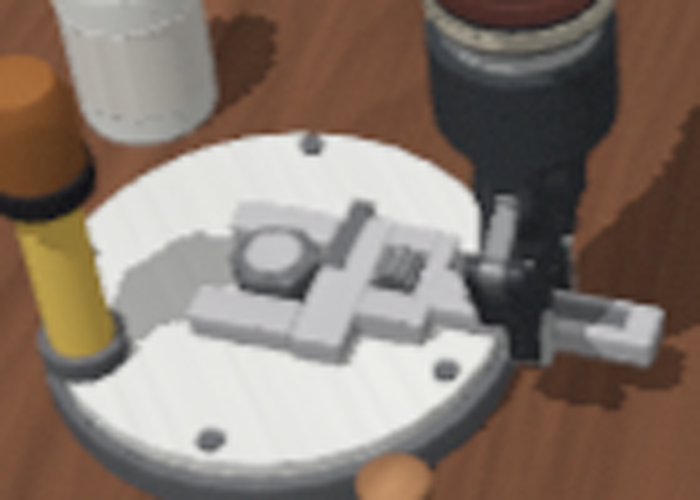

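View pics/t22.png

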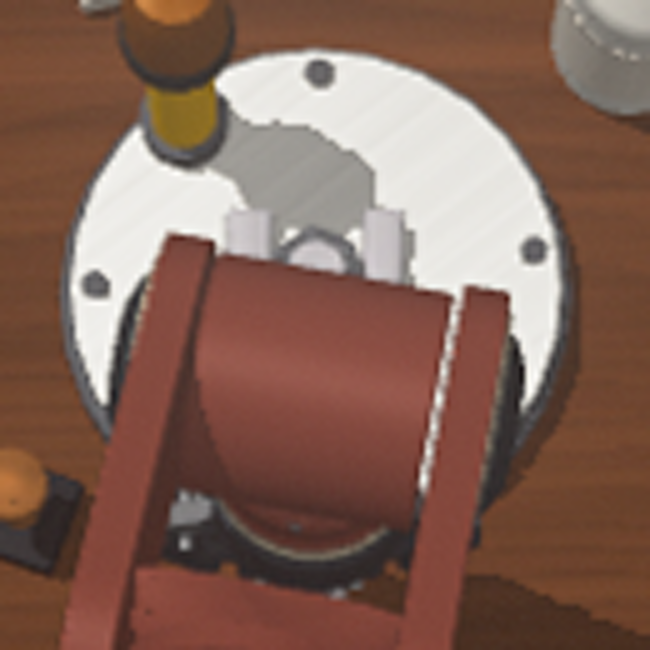

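A force plateau near 10 N with continued motion suggests the nut is already at its stop and the handle is now yielding in the jaws. I'll stop pushing, back off and inspect.

```bash
python3 -m crank '[[0.5,0,0,0],[0.5,0,0,0],[0,0,0,0]]'; python3 -m crank '[[0,0,-1,0],[0,0,-2,0],[0,0,-2,0],[0,0.5,-2,0],[0,2,-1,0],[0,4,0,0],[0,4,0,0],[0,3.5,0,0],[0,0,0,0]]' 0.6; python3 - <<'E'
from h import *
f=frame("top");crop(f,280,90,400,240,5,"t23.png")
s=frame("side");crop(s,190,160,340,260,5,"s23.png")
E
python3 to.py .5 0 .036 -90
```

```text
time: 28.38
tool_pos: [0.5199, -0.0433, 0.0344]
tool_rot: [0.001, -0.703, 0.711, 0.0]
contact_force: [-0.2, 0.7, 0.1]
gripper_width: 0.36
time: 29.13
tool_pos: [0.3743, -0.0398, 0.1128]
tool_rot: [-0.0, -0.703, 0.711, 0.001]
contact_force: [-0.5, -0.1, -0.6]
gripper_width: 0.599
yaw -90.68 pos [ 0.3792 -0.0409  0.115 ] tilt 0.18
cm [ -4.23 -12.01   7.94] F [0.1 0.1 0.7] t 29.23 q [-0.3  -0.5   2.28  0.    1.36  1.28] w 0.598
turn units -0.11259012790421252 M+ 59.88740987209579
```

View pics/t23.png

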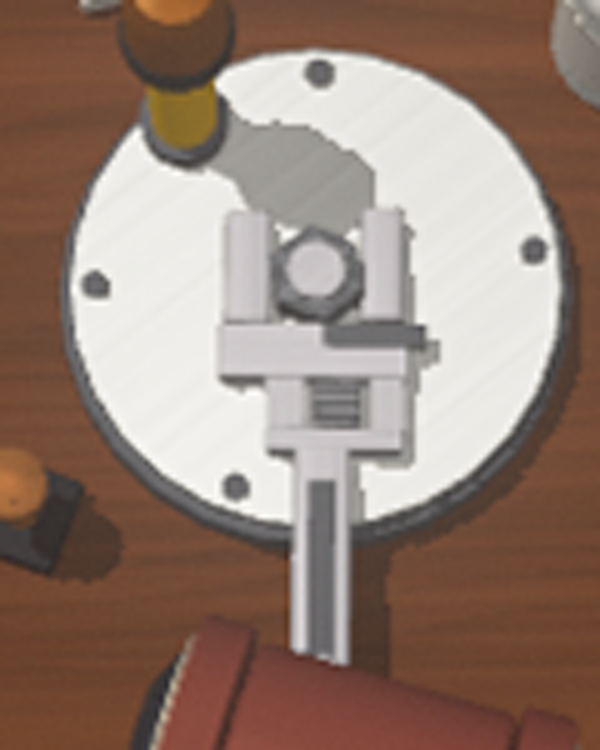

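View pics/s23.png

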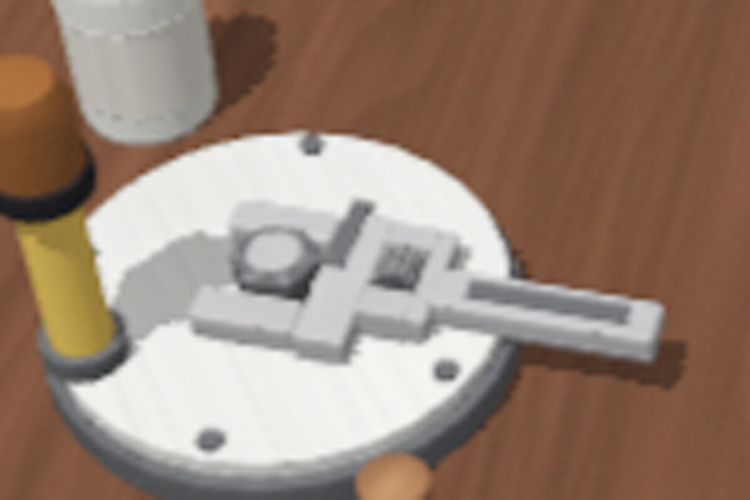

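```bash
python3 - <<'E'
from h import *
f=frame("top")
c=f["img"][128:170,320:372,::-1];cv2.imwrite("pics/t24.png",cv2.resize(c,None,fx=14,fy=14,interpolation=cv2.INTER_CUBIC))
g=lambda p:ray(f,((p[0]+.5)/5-.5+280,(p[1]+.5)/5-.5+90),.046)[:2]
for a,b in [((292,655),(296,455)),((348,662),(352,460)),((269,212),(268,318)),((224,212),(222,320)),((365,212),(362,318)),((404,212),(402,318))]:
    A,B=g(a),g(b);d=B-A if a[1]>b[1] else A-B;print(A.round(4),B.round(4),np.degrees(np.arctan2(d[1],d[0])).round(1))
E
```

```text
[ 0.4774 -0.0296] [ 0.5617 -0.033 ] -2.3
[ 0.474  -0.0526] [ 0.5591 -0.0562] -2.4
[ 0.6667 -0.0238] [ 0.6207 -0.0225] -1.6
[ 0.6671 -0.0048] [ 0.6203 -0.0032] -2.0
[ 0.6658 -0.0642] [ 0.6199 -0.0618] -2.9
[ 0.6654 -0.0806] [ 0.6195 -0.0785] -2.5
```

View pics/t24.png

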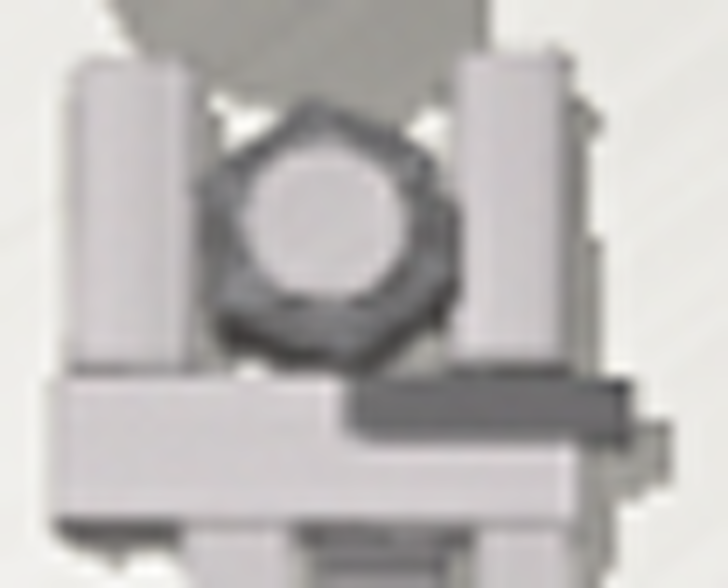

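The picture shows the nut turned 54° to about +5° yaw, but my over-push ran the handle 7° past it and opened the jaws to about 39 mm. Fix: ease the handle back about 5°, roll the worm snug again, then do a gentle clockwise check push.

```bash
python3 -m crank '[[0,-2,0,0.27],[0,-3.5,0,0],[0,-3.5,0,0],[0,-3,0,0],[0,-1.58,0,0],[0,0,0,0],[0,0,0,0]]' 0.6; python3 to.py .515 -.0427 .035 -92.3; python3 -m crank '[[0,0,1.5,0],[0,0,1.5,0],[0,0,0,0],[0,0,0,0]]'; python3 to.py .515 -.0427 .035 -92.3;python3 - <<'E'
from h import *
s=frame("side");crop(s,190,130,340,250,5,"s25.png")
E
```

```text
time: 29.87
tool_pos: [0.5166, -0.046, 0.114]
tool_rot: [-0.0, -0.693, 0.721, 0.001]
contact_force: [-0.7, 0.6, 0.2]
gripper_width: 0.599
yaw -92.26 pos [ 0.5166 -0.046   0.114 ] tilt 0.08
cm [-0.32  0.16  7.9 ] F [-0.7  0.6  0.2] t 29.87 q [-0.23 -0.1   1.96  0.    1.28  1.38] w 0.599
turn units 0.006405895400883803 M+ 0.006405895400883803
time: 30.2
tool_pos: [0.5139, -0.0458, 0.0834]
tool_rot: [-0.001, -0.693, 0.721, 0.001]
contact_force: [0.4, 0.5, 0.4]
gripper_width: 0.602
yaw -92.31 pos [ 0.5139 -0.0458  0.0834] tilt 0.16
cm [-0.31 -0.11  4.84] F [0.4 0.5 0.4] t 30.2 q [-0.23 -0.07  1.99  0.    1.22  1.38] w 0.602
turn units -0.0016623638719579503 M+ 59.99833763612804
```

View pics/s25.png

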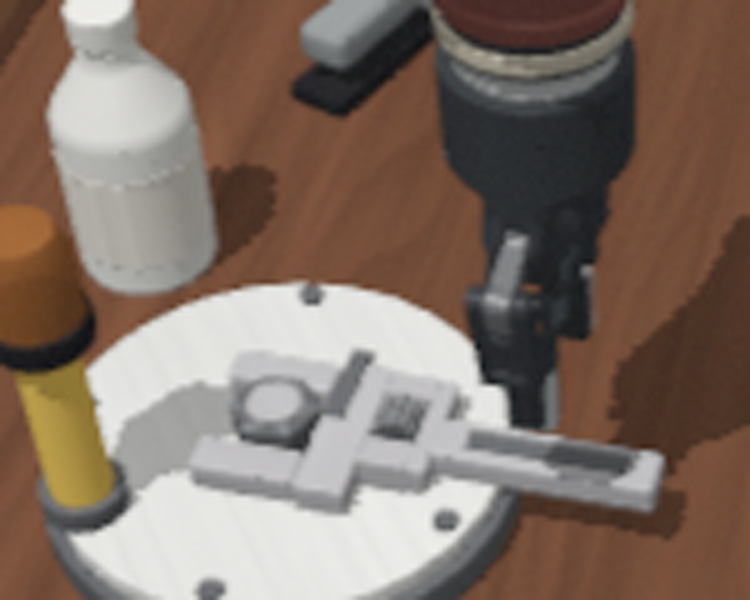

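```bash
python3 -m crank '[[-0.3,0,1,0],[0,0,1.4,0],[0,0,1.2,0],[0,0,0.8,0],[0,0,0.3,0],[0,0,0,0]]'; python3 -m crank '[[0,0,0,0],[0,0,0,0],[0,0,0,0],[0,0,0,0]]' 0.36; python3 -m crank '[[0.33,0,0,0],[0.33,0,0,-0.2],[0.33,0,0,-0.2],[0,0,0,0]]';python3 to.py .515 -.0427 .035 -92.3;python3 - <<'E'
from h import *
s=frame("side");crop(s,190,130,340,250,5,"s26.png")
E
```

```text
time: 30.75
tool_pos: [0.5146, -0.043, 0.0362]
tool_rot: [-0.001, -0.693, 0.721, 0.001]
contact_force: [-0.1, -0.3, -0.4]
gripper_width: 0.6
time: 31.08
tool_pos: [0.5159, -0.0433, 0.0379]
tool_rot: [0.0, -0.693, 0.721, -0.001]
contact_force: [0.5, -0.5, -0.2]
gripper_width: 0.357
time: 31.42
tool_pos: [0.5151, -0.0532, 0.0377]
tool_rot: [-0.0, 0.708, -0.707, -0.0]
contact_force: [-0.8, 3.0, 1.7]
gripper_width: 0.358
yaw -89.92 pos [ 0.5151 -0.0532  0.0377] tilt 0.03
cm [-1.05  0.01  0.27] F [-0.8  3.   1.7] t 31.42 q [-0.25  0.    2.01  0.    1.13  1.32] w 0.358
turn units 0.39673029806345994 M+ 0.39673029806345994
```

View pics/s26.png

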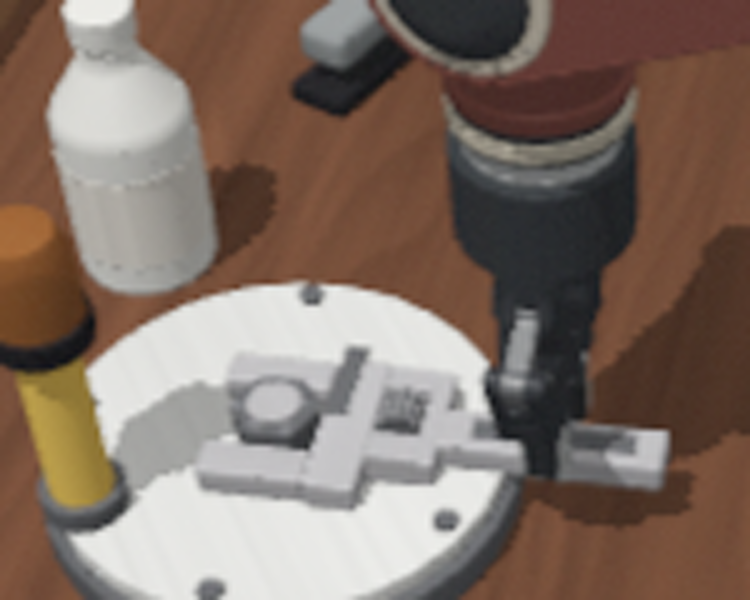

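```bash
python3 -m crank '[[0.35,0,0,-0.15],[0.1,0,0,-0.1],[0,0,0,0],[-0.3,0,0,0]]';python3 -m crank '[[0,0,-1,0],[0,0,-2,0],[0,0,-2,0],[0,0.5,-2,0],[0,2,-1,0],[0,4,0,0],[0,4,0,0],[0,3.5,0,0],[0,0,0,0]]'; python3 - <<'E'
from h import *
f=frame("top");crop(f,310,115,380,225,6,"t27.png")
E
python3 to.py .515 -.0427 .035 -92.3
```

```text
time: 31.8
tool_pos: [0.5151, -0.0552, 0.0373]
tool_rot: [0.0, 0.717, -0.697, 0.001]
contact_force: [0.7, -0.8, 0.4]
gripper_width: 0.364
time: 32.55
tool_pos: [0.3697, -0.0578, 0.1158]
tool_rot: [0.001, 0.716, -0.698, -0.0]
contact_force: [1.0, 0.1, -0.2]
gripper_width: 0.359
yaw -88.49 pos [ 0.3726 -0.0583  0.1169] tilt 0.12
cm [ -1.19 -14.26   8.21] F [ 0.2 -0.1  0.7] t 32.6 q [-0.35 -0.52  2.28 -0.    1.37  1.19] w 0.356
turn units 0.6357821713533459 M+ 0.6357821713533482
```

View pics/t27.png

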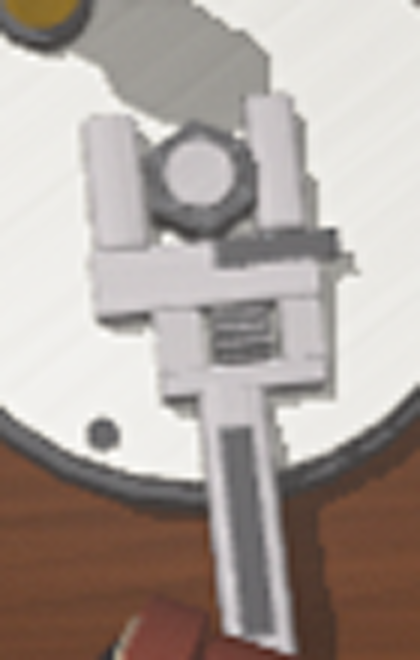

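```bash
python3 - <<'E'
from h import *
f=frame("top")
g=lambda p,z:ray(f,((p[0]+.5)/6-.5+310,(p[1]+.5)/6-.5+115),z)[:2]
print("worm",g((243,332),.051),g((211,334),.05),g((278,330),.05))
a=g((262,640),.046);b=g((233,395),.046);d=b-a;print(a,b,np.degrees(np.arctan2(d[1],d[0])))
for p,q in [((139,118),(148,246)),((249,100),(262,222)),((88,120),(100,250))]:
    A,B=g(p,.046),g(q,.046);d=A-B;print(A,B,np.degrees(np.arctan2(d[1],d[0])))
A,B=g((195,122),.05),g((210,238),.05);d=A-B;print("nut",np.degrees(np.arctan2(d[1],d[0])),(A+B)/2)
E
```

```text
worm [ 0.58275532 -0.05678697] [ 0.58253696 -0.04572709] [ 0.58346821 -0.06895471]
[ 0.47541832 -0.0609449 ] [ 0.5617124  -0.05297449] 5.277060175233113
[ 0.66179906 -0.02231877] [ 0.61552573 -0.02456126] 2.7744889889857216
[ 0.6674802  -0.06102052] [ 0.62329358 -0.06451319] 4.519462474626027
[ 0.66146793 -0.0044219 ] [ 0.61444919 -0.00778981] 4.097044146469863
nut 5.886776789334566 [ 0.63770924 -0.04398172]
```

```bash
python3 -m crank '[[0,0,0,-0.5],[0.2,-2.5,0,0],[0.2,-3.5,0,0],[0.2,-3.5,0,0],[0.2,-3.5,0,0],[0.3,-3.5,0,0],[0.4,-2.5,0,0],[0,-1.1,0,0],[0,0,0,0]]' 0; python3 to.py .574 -.0577 .058 -85.5;python3 -m crank '[[0,0,1.5,0],[0,0,1.5,0],[0,0,1,0],[0,0,0,0],[0,0,0,0]]';  python3 to.py .574 -.0577 .054 -85.5
python3 - <<'E'
from h import *
s=frame("side");crop(s,190,130,340,250,5,"s28.png")
E
```

```text
time: 33.4
tool_pos: [0.5804, -0.0575, 0.1172]
tool_rot: [-0.0, 0.735, -0.678, 0.001]
contact_force: [-0.3, 0.2, 0.2]
gripper_width: 0.0
yaw -85.36 pos [ 0.5804 -0.0575  0.1172] tilt 0.07
cm [-0.03  0.64  5.92] F [-0.3  0.2  0.2] t 33.4 q [-0.23  0.05  1.81 -0.    1.28  1.26] w 0.0
turn units 0.022922539683558323 M+ 0.022922539683555954
time: 33.82
tool_pos: [0.5761, -0.0572, 0.0765]
tool_rot: [0.001, 0.735, -0.678, -0.001]
contact_force: [0.2, -0.3, 1.5]
gripper_width: 0.0
yaw -85.41 pos [ 0.5761 -0.0572  0.0765] tilt 0.11
cm [0.04 0.21 2.25] F [ 0.2 -0.3  1.5] t 33.82 q [-0.23  0.09  1.84 -0.    1.21  1.26] w 0.0
turn units 0.014623661414688627 M+ 0.014623661414688627
```

View pics/s28.png

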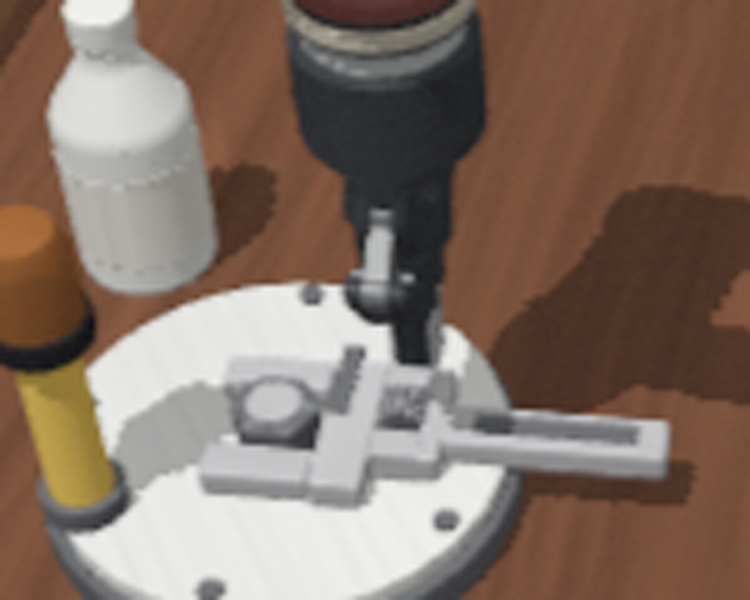

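```bash
python3 -m crank '[[0.05,0.15,1,0],[0,0,0.8,0],[0,0,0.4,0],[0,0,0,0]]';python3 -m crank '[[0,0,0.2,0],[0,0,0.1,0],[0,0,0,0]]';python3 -m crank '[[0,0,0.1,0],[0,0,0,0]]';python3 -m crank '[[0,0,0.1,0],[0,0,0,0]]'
```

```text
time: 34.2
tool_pos: [0.5739, -0.0577, 0.0537]
tool_rot: [0.001, 0.735, -0.678, -0.001]
contact_force: [-0.1, 0.8, -0.4]
gripper_width: -0.002
time: 34.45
tool_pos: [0.5752, -0.0579, 0.0523]
tool_rot: [-0.0, 0.735, -0.678, 0.0]
contact_force: [0.1, -0.7, -0.3]
gripper_width: 0.003
time: 34.62
tool_pos: [0.5755, -0.058, 0.0518]
tool_rot: [-0.0, 0.735, -0.678, 0.0]
contact_force: [0.3, 0.3, 1.5]
gripper_width: 0.002
time: 34.78
tool_pos: [0.5756, -0.058, 0.0515]
tool_rot: [-0.0, 0.735, -0.678, 0.0]
contact_force: [-2.4, 0.9, 4.7]
gripper_width: 0.002
```

```bash
python3 -m crank '[[0,0,0.2,0],[0,0,0,0]]';python3 -m crank '[[0,-0.4,0,0],[0,-0.4,0,0],[0,0,0,0]]';python3 -m crank '[[0,-0.4,0,0],[0,-0.4,0,0],[0,-0.2,0,0],[0,0,0,0]]'; python3 to.py .574 -.0577 .054 -85.5
python3 - <<'E'
from h import *
s=frame("side");crop(s,190,130,340,250,5,"s29.png")
E
```

```text
time: 34.95
tool_pos: [0.5758, -0.0581, 0.0512]
tool_rot: [0.0, 0.735, -0.678, 0.0]
contact_force: [-7.9, 1.5, 13.5]
gripper_width: -0.001
time: 35.2
tool_pos: [0.5842, -0.0579, 0.0517]
tool_rot: [0.0, 0.735, -0.678, 0.001]
contact_force: [-7.8, 0.8, 15.4]
gripper_width: -0.0
time: 35.53
tool_pos: [0.5936, -0.0572, 0.0515]
tool_rot: [0.001, 0.735, -0.678, 0.0]
contact_force: [-9.0, 0.1, 16.1]
gripper_width: 0.001
yaw -85.39 pos [ 0.5936 -0.0572  0.0515] tilt 0.1
cm [-0.11  1.95 -0.25] F [-9.   0.1 16.1] t 35.53 q [-0.22  0.16  1.81 -0.    1.17  1.27] w 0.001
turn units 0.018058812118387852 M+ 0.01805881211839022
```

View pics/s29.png

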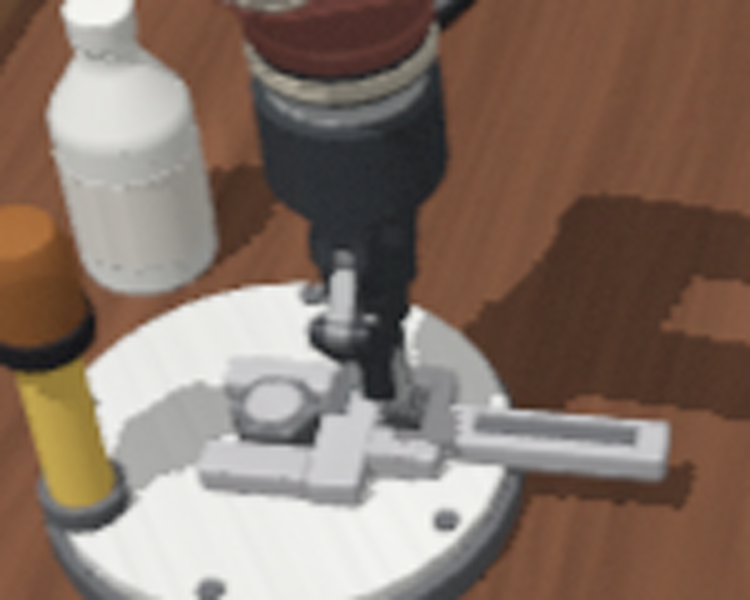

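```bash
python3 -m crank '[[0,0,-0.8,0],[0,1,0,0],[0,1,0,0],[0,0,0.8,0],[0,0,0,0],[0,-0.5,0,0],[0,-0.5,0,0],[0,-0.5,0,0],[0,-0.5,0,0],[0,0,0,0]]'; python3 to.py .5936 -.0572 .0515 -85.5
python3 -m crank '[[0,0,-0.8,0],[0,1,0,0],[0,1,0,0],[0,0,0.75,0],[0,0,0,0],[0,-0.5,0,0],[0,-0.5,0,0],[0,-0.5,0,0],[0,-0.5,0,0],[0,0,0,0]]'; python3 to.py .5936 -.0572 .0515 -85.5
python3 - <<'E'
from h import *
s=frame("side");crop(s,190,130,340,250,5,"s30.png")
E
```

```text
time: 36.42
tool_pos: [0.5918, -0.0573, 0.0514]
tool_rot: [0.002, 0.735, -0.678, -0.001]
contact_force: [-15.4, -0.6, 25.8]
gripper_width: -0.004
yaw -85.39 pos [ 0.5918 -0.0573  0.0514] tilt 0.31
cm [ 0.01 -0.18 -0.01] F [-15.4  -0.6  25.8] t 36.42 q [-0.22  0.16  1.81 -0.    1.17  1.27] w -0.004
turn units 0.018242327106870942 M+ 0.018242327106873308
time: 37.25
tool_pos: [0.5736, -0.0579, 0.0481]
tool_rot: [0.02, 0.735, -0.677, -0.02]
contact_force: [-68.6, -4.5, 69.8]
gripper_width: -0.001
yaw -85.27 pos [ 0.5736 -0.0579  0.0481] tilt 3.23
cm [ 0.1  -1.98 -0.45] F [-68.6  -4.5  69.8] t 37.25 q [-0.22  0.16  1.83 -0.02  1.21  1.27] w -0.001
turn units 0.03848960061369174 M+ 0.03848960061368937
```

View pics/s30.png

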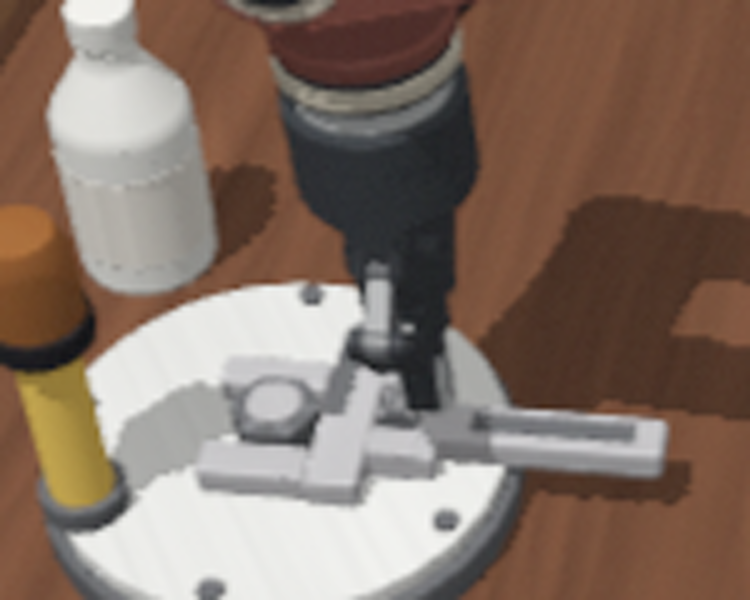

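The finger landed behind the worm and is jammed against it, with high force. Backing off at once.

```bash
python3 -m crank '[[0,0.7,0,0],[0,0.7,-0.2,0],[0,0.5,-0.3,0],[0,0,-0.5,0],[0,0,-1,0],[0,0,-1,0],[0,0,0,0]]'; python3 to.py .5936 -.0572 .0515 -85.5
python3 -m crank '[[0,0,-1,0],[0,1,-2,0],[0,2,-1,0],[0,4,0,0],[0,4,0,0],[0,4,0,0],[0,4,0,0],[0,0,0,0]]'
python3 - <<'E'
from h import *
s=frame("side");crop(s,190,130,340,250,5,"s31.png")
f=frame("top");crop(f,310,115,380,225,6,"t31.png")
E
```

```text
time: 37.88
tool_pos: [0.5763, -0.0583, 0.0816]
tool_rot: [-0.001, 0.735, -0.678, 0.002]
contact_force: [0.3, -0.4, 0.9]
gripper_width: -0.004
yaw -85.41 pos [ 0.5763 -0.0583  0.0816] tilt 0.28
cm [ 0.02 -1.72  3.02] F [ 0.3 -0.4  0.9] t 37.88 q [-0.23  0.08  1.84  0.    1.21  1.26] w -0.004
turn units 0.015663617819801818 M+ 0.015663617819801818
time: 38.55
tool_pos: [0.3784, -0.072, 0.1166]
tool_rot: [0.001, 0.734, -0.679, -0.001]
contact_force: [-0.1, 0.4, -1.4]
gripper_width: 0.002
```

View pics/t31.png

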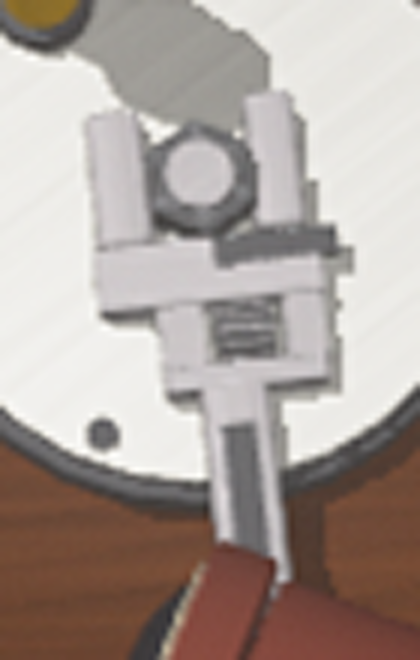

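View pics/s31.png

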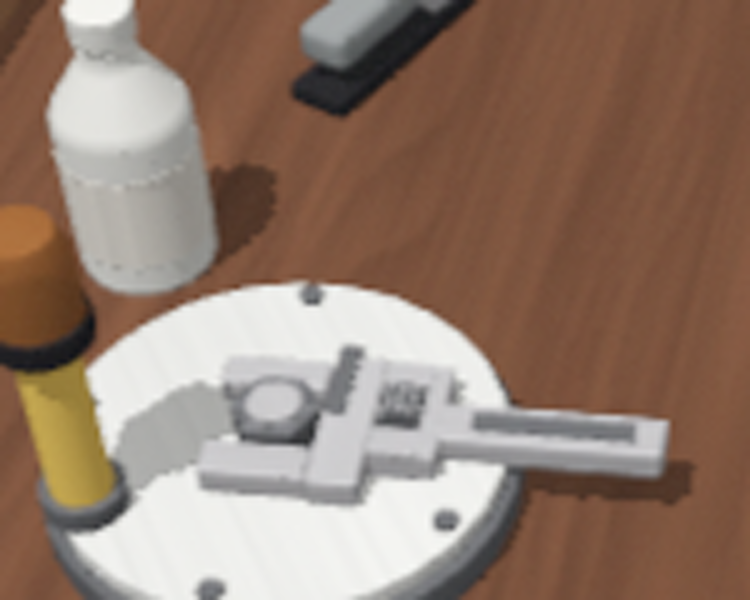

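```bash
cat > rot.py <<'E'
import sys;from h import *
f=frame("top")
M=cv2.getRotationMatrix2D((343,148),float(sys.argv[1]),12);M[:,2]+=np.array([400-343,300-148])
w=cv2.warpAffine(np.ascontiguousarray(f["img"][:,:,::-1]),M,(800,600),flags=cv2.INTER_CUBIC);cv2.imwrite("pics/"+sys.argv[2],w)
E
python3 rot.py -6.5 t32.png
```

```text
(no output)
```

View pics/t32.png

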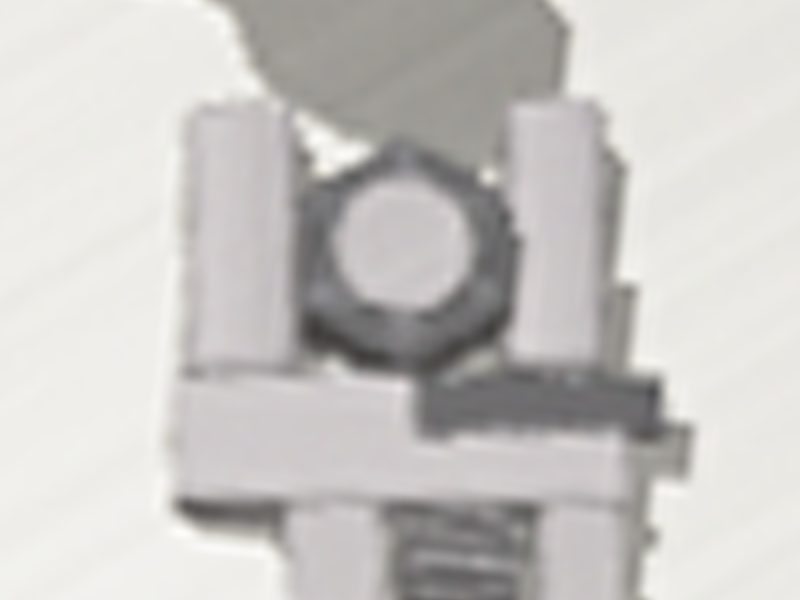

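The gap reads about 36.8 mm, the jaws sit flush on the flats, and the nut is unchanged at +5°. Now a gentle clockwise check push, keeping it under about 4 N so the jaws don't open again.

```bash
python3 to.py .517 -.0571 .036 -85;
```

```text
yaw -85.44 pos [ 0.3854 -0.0734  0.1198] tilt 0.16
cm [ -0.59 -13.23   8.41] F [ 0.1 -0.4  0.1] t 38.7 q [-0.38 -0.47  2.25  0.    1.36  1.11] w -0.002
turn units -0.07314303015602756 M+ 59.926856969843975
```

```bash
python3 -m crank '[[-0.2,-2,0,0],[-0.2,-3.5,0,0],[-0.2,-3.5,0,0],[0,-3,0,0],[0,-1.2,0,0],[0,0,1.5,0],[0,0,1.5,0],[0,0,0,0],[0,0,0,0]]' 0.6; python3 to.py .517 -.0571 .036 -85
```

```text
time: 39.45
tool_pos: [0.5165, -0.0563, 0.0877]
tool_rot: [0.001, 0.735, -0.678, -0.001]
contact_force: [-0.8, 0.2, 0.6]
gripper_width: 0.6
yaw -85.37 pos [ 0.5165 -0.0563  0.0877] tilt 0.16
cm [ 0.09 -0.06  5.17] F [-0.8  0.2  0.6] t 39.45 q [-0.25 -0.06  1.98  0.    1.23  1.24] w 0.6
turn units -0.06232595259856074 M+ 59.93767404740144
```

```bash
python3 -m crank '[[0.1,0,1.2,0],[0,0,1.4,0],[0,0,1.2,0],[0,0,0.9,0],[0,0,0.4,0],[0,0,0,0]]'; python3 -m crank '[[0,0,0,0],[0,0,0,0],[0,0,0,0],[0,0,0,0]]' 0.36; python3 -m crank '[[-0.2,0,0,0],[0,0,0,0]]'; python3 -m crank '[[-0.1,0,0,0],[0,0,0,0]]'; python3 -m crank '[[-0.1,0,0,0],[0,0,0,0]]'
```

```text
time: 39.95
tool_pos: [0.5151, -0.0575, 0.0365]
tool_rot: [0.001, 0.735, -0.678, -0.001]
contact_force: [0.0, 0.3, 0.0]
gripper_width: 0.602
time: 40.28
tool_pos: [0.5165, -0.0578, 0.0386]
tool_rot: [-0.0, 0.735, -0.678, 0.001]
contact_force: [0.5, -0.1, 0.7]
gripper_width: 0.364
time: 40.45
tool_pos: [0.5159, -0.0555, 0.0381]
tool_rot: [-0.0, 0.735, -0.678, 0.0]
contact_force: [-0.3, 0.2, -0.1]
gripper_width: 0.357
time: 40.62
tool_pos: [0.5157, -0.0545, 0.0379]
tool_rot: [-0.0, 0.735, -0.678, 0.0]
contact_force: [0.6, 0.2, -0.2]
gripper_width: 0.361
time: 40.78
tool_pos: [0.5155, -0.0535, 0.0378]
tool_rot: [0.0, 0.735, -0.678, -0.0]
contact_force: [-0.5, 0.3, 0.6]
gripper_width: 0.361
```

```bash
python3 -m crank '[[-0.1,0,0,0],[0,0,0,0]]'; python3 -m crank '[[-0.1,0,0,0],[0,0,0,0]]'; python3 -m crank '[[-0.1,0,0,0],[0,0,0,0]]'
```

```text
time: 40.95
tool_pos: [0.5155, -0.0526, 0.0378]
tool_rot: [0.0, 0.735, -0.678, 0.0]
contact_force: [0.9, 0.1, 0.3]
gripper_width: 0.363
time: 41.12
tool_pos: [0.5154, -0.0521, 0.0378]
tool_rot: [0.0, 0.735, -0.678, 0.0]
contact_force: [-0.5, -3.7, -0.3]
gripper_width: 0.362
time: 41.28
tool_pos: [0.5153, -0.0515, 0.0378]
tool_rot: [0.001, 0.735, -0.678, 0.001]
contact_force: [-1.0, -5.4, -0.9]
gripper_width: 0.361
```

The resistance comes up stiffly: 5.4 N, or 0.66 N·m, with only about 0.5 mm of motion per mm. That is well above the nut's 0.15 N·m, so it is hard against the stop. Withdrawing.

```bash
python3 -m crank '[[0.25,0,0,0],[0.2,0,0,0],[0,0,0,0]]';python3 -m crank '[[0,0,-1,0],[0,0,-2,0],[0,0,-2,0],[0,0.5,-2,0],[0,2,-1,0],[0,4,0,0],[0,4,0,0],[0,4,0,0],[0,0,0,0]]'; python3 rot.py -6.5 t33.png; python3 - <<'E'
from h import *
s=frame("side");cv2.imwrite("pics/s33.png",s["img"][:,:,::-1])
f=frame("top");cv2.imwrite("pics/t33f.png",f["img"][:,:,::-1])
print(manip.state()["contact_force"])
E
```

```text
time: 41.53
tool_pos: [0.5158, -0.0551, 0.0379]
tool_rot: [-0.0, 0.735, -0.678, -0.0]
contact_force: [-0.0, 0.3, -0.3]
gripper_width: 0.362
time: 42.28
tool_pos: [0.3651, -0.0655, 0.1161]
tool_rot: [0.001, 0.734, -0.679, -0.001]
contact_force: [-0.0, 0.8, -1.0]
gripper_width: 0.361
[ 0.39981833 -0.75406521  0.46033476]
```

View pics/t33.png

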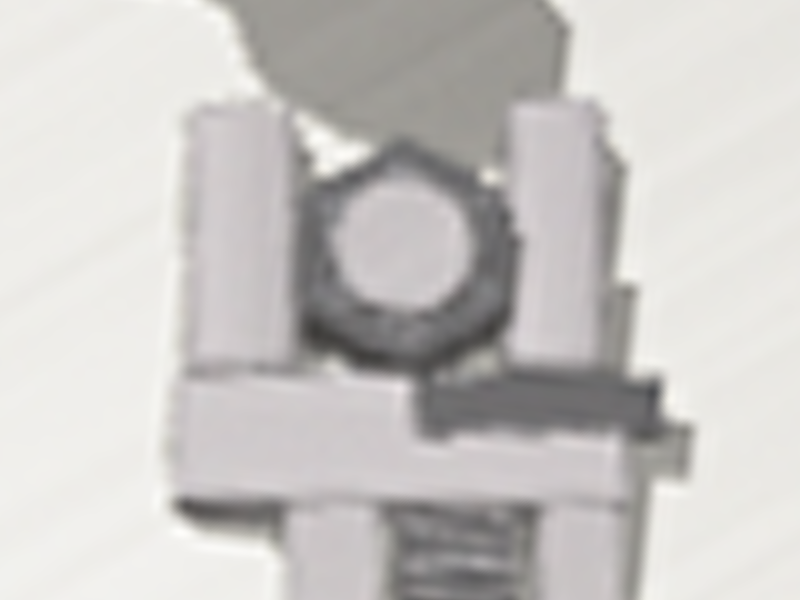

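View pics/s33.png

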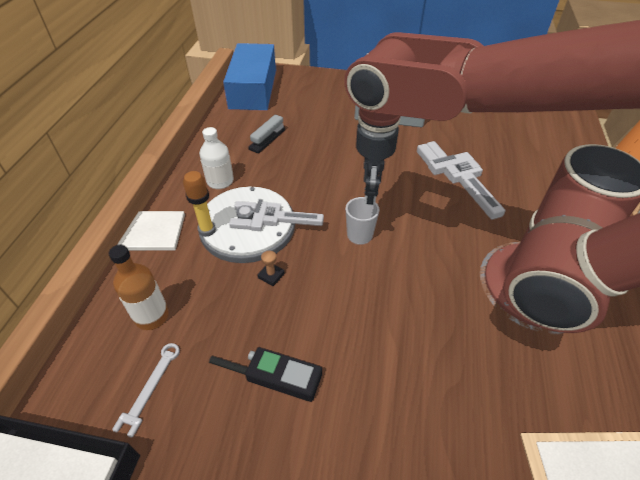

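View pics/t33f.png

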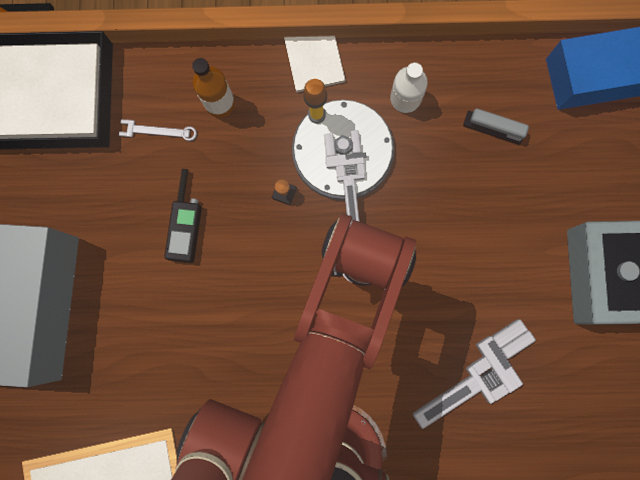

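The final views show the jaws still flush at about 36.8 mm, the wrench flat on the nut, and the other things at their starting pixels. The tool is clear above the pen cup; I'll raise it a little and hand in.

```bash
python3 -m crank '[[0,0,-2,0],[0,0,-2,0],[0,0,-1,0],[0,0,0,0],[0,0,0,0],[0,0,0,0]]'; python3 -c "
from plant import manip
print(manip.state()['contact_force'],manip.state()['joint_pos']);print(manip.job_done())"
```

```text
time: 42.93
tool_pos: [0.3711, -0.0665, 0.1668]
tool_rot: [0.0, 0.735, -0.678, -0.001]
contact_force: [-0.1, -0.5, 1.1]
gripper_width: 0.363
[-0.13266982 -0.51951584  1.1162642 ] [-3.75499907e-01 -5.64372378e-01  2.22829928e+00  7.22550270e-05
  1.47983362e+00  1.11491646e+00]
the job is handed in; nothing more can be done
None
```

The nut is tightened against its stop and the job was handed in at 42.9 s. I set the smaller adjustable wrench over the nut, rolled the worm until the jaws were snug, and swung the handle about 54° clockwise.

**Last checks:**
- **Stop:** a gentle clockwise push met a firm stop at 5.4 N (about 0.66 N·m). The nut's own resistance is only about 0.15 N·m.
- **Jaws:** the gap measures about 36.8 mm in the top picture, under the 39 mm limit, with both jaws flush on the flats.
- **Scene:** the wrench lies flat and released, the gripper touches nothing, and the other things look unmoved in both pictures.

**What went wrong on the way:**
- **Over-push:** at the stop I kept pushing at about 10 N, which ran the handle about 7° past the nut and forced the jaws open to about 39–40 mm. I eased the handle back, closed the jaws again with the worm and repeated the stop check gently.
- **Jam:** on one worm stroke the fingertip came down behind the worm and jammed. The wrist force reached about 98 N (limit 120 N) before I backed off.

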